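# Set a heatsink bar on the rotary marking-out table at 25 degrees

## Robot

A 6-joint arm with a two-finger parallel gripper is mounted at the origin on the work surface. World frame = base frame: x ahead of the robot, y to its left, z up, the work surface at z = 0. Lengths are in m, angles in rad, forces in N, time in s.
With the tool pointing down it reaches from about 0.35 to 0.775 m from the base axis. Payload 5.5 kg.
Tool frame: the origin (TCP) lies midway between the tips of the shut fingers; the grasp point (between the pads) lies 19 mm behind it; z points along the fingers, x is the direction in which the jaws open and shut, and the axes are right-handed (so a half turn about z gives the same grasp; the last joint's range is limited). The gripper opens to 85 mm and grips with 20 to 120 N. Pads are 22 mm wide; open, the fingers measure 114 mm over their backs; the gripper's body (76 mm by 85 mm) begins 54 mm behind the grasp point. The pads swing forward as they close: fully open they stand 13 mm farther back than shut.
Start: joints at [-1.382, 0.313, 0.046, 1.304, 0, 1.431], TCP at [0.186, -0.544, 0.231] pointing down, gripper open.
Joint ranges: [-2.76, 2.76], [-0.86, 1.69], [-1.03, 1.26], [-2.2, 2.34], [-1.47, 1.5], [-3.14, 3.14]. Speed limits (rad/s): [2.57, 2.57, 3.14, 3.14, 3.14, 3.14].

## Interface

Orientations are given as a unit quaternion [x, y, z, w].
In Python, from station import monitor, cams, ctrl gives the robot as it stands.
- The arm moves only by the tool servo_tool, never from a script. Its argument "increments" is a list of rows, each a list of 3 entries, a list of its own where there are three numbers: the shift along the tool's x, y, z in cm, then the turn, a rotation vector about the tool's x, y, z in rad, then the opening, from 0 (shut) to 1 (fully open). A call has 1 to 8 rows; each row shifts and turns the commanded pose from where the row before left it, along the tool's axes as they then stand; what a row does not reach is not made up. A row lasts 1/12 s, in which the tool goes at most 41.7 mm and 7.16 degrees, less where a joint would pass 70% of its speed; a pose out of reach is approached as far as the arm can. A call with a gripper value outside its range is refused whole. The fingers move at their own pace and stop on an object; "force" is the grip in N (left out, the last holds). Time passes only in rows, so rows that do not move let the fingers close. It gives the time, the measured TCP pose, the force and the opening at its end, in the units of the state.
- monitor.state(): the state, without advancing time (a new reading comes with each control period).
- cams.capture(name): name is "scene" or "top" or "wrist"; returns the picture (384x512x3 uint8, red, green, blue); there is no depth.
- cams.camera_info(name): a dict with "vfov" (degrees; the focal length in pixels is half the picture's height over the tangent of half this angle, whatever the lens; pixels are square), "cx", "cy" (the principal point, pixels), "R" (3x3) and "t" (3): a world point X has camera coordinates R X + t. Camera axes: x right, y down, z forward; pixel columns grow to the right and rows downward; lengths in m; the calibration is good to about 2 mm. A picture is of the moment at which its call begins: read the wrist's pose just before it. camera_info takes no time and is no camera call; for the wrist camera it gives the pose at the moment of the call.
- ctrl.hand_in(): hands the job in, once; it reports no verdict.
Trained networks look in the newest picture that a camera, given by its name, has taken for a name from the list of things; names that differ only in an ending like _2 or _b are one class to them, and where a whole thing is asked for, a point or a joint stands for the part that bears it (a point fixed in the world has none). Each returns a list of dicts, best first, with "score" (0 to 1); they miss things now and then, are a little off and sometimes report something else, mostly with a low value. They report only what shows in the picture. A call takes as long as a camera call. They do not tell look-alikes from the thing itself.
- cams.recognise(camera, name): "xy" ([column, row] in pixels, amid what is visible of it).
- cams.regions_of(camera, name): "mask" (384x512 bool, what is visible of it) and "xy" ([column, row] in pixels, amid what is visible of it).
The state is a dict: "time": time; "joint_pos": joint angles; "qvel": joint speeds; "tau": joint torques, N m; "ee_pos": TCP position; "orientation": TCP orientation; "force": force on the tool from outside, world axes, zero at the start; "wrist_torque": the same for the moment, N m; "opening": finger opening in m.
Only numpy, scipy, OpenCV 4.12 (cv2) and the standard library are available. Lean on these libraries where they do the work, as an engineer would, in place of code of your own. Each camera call takes 0.05 s, during which the arm holds its last target.

## Task

Lay the long finned heatsink bar, fins up, on the disc of the rotary table, push it fully home against both the fence and the end stop, and turn the disc so that the scale reads 25 degrees at the index line. Finish with the bar still home against both stops and the scale at 25; do not shift the other heatsink, the steel reel, the multimeter or the circuit board.

Things in the scene. Friction and masses are not known exactly. Their poses are not given: they have to be found in the camera images.
- heatsink_mid (a point): centre (14 mm above the underside) of the long finned aluminium heatsink bar, 90 mm long (its x) x 28 mm wide (its y) x 28 mm high, about 0.12 kg, lying on its flat underside, fins up. Five fins run lengthwise; outwardly it is a plain rectangular bar and a half turn about z makes no difference.
- disc (a joint): reading of the rotary table's scale at the index line, in rad (0.436 = 25 degrees). The aluminium disc (190 mm across, top face 30 mm above the bench) turns about a vertical axis between stops at 0 and 3.2 rad; anticlockwise from above makes the reading grow. It drags: 0.4 N m turns it, and it stays where left; a push of over 7 N along the bar on the end stop can turn it.
- index_line (a point): rim end of the index, a white line on top of a small dark block (flush with the disc) on the base at the disc's far rim. The scale: black lines on the disc's rim over half its turn, short every 5 degrees, longer every 10, longest at 0, 90 and 180, a dot inside the 0 line; from 0 it runs clockwise round the disc seen from above.
- jig: the fixed square grey base of the rotary table, 240 x 240 mm, 16 mm high; origin at its underside on the disc's axis, x towards the index.
- seat (a point): where the bar's centre is when it lies on the disc (14 mm above its top face) home against both stops; 54 mm from the disc's axis, turning with the disc. x: along the fence towards the end stop; y: away from the disc's axis; z up. Its yaw is the base's yaw plus the reading. The -x and +y sides are open.
- fence (a point): middle of the registering face of the fence, at its top edge: a straight dark steel strip on the disc, 90 mm long, 10 mm thick, 9 mm high above the disc, between the bar and the disc's axis; its face is 14 mm from the seat point on the -y side. Axes as the seat's.
- end_stop (a point): middle of the registering face of the end stop, at its top edge: a short dark steel strip on the disc, 26 mm wide, 8 mm thick, 9 mm high above the disc, square to the fence; its face is 45 mm from the seat point on the +x side. Axes as the seat's.
- grip_post (a point): point on the disc's axis in the black upright post by which the disc is turned, 76 mm above the bench, 16 mm below its top. The post is a flat bar, 36 mm long (seat's x) x 14 mm thick (seat's y), its top 92 mm above the bench; a round hub 44 mm across, 8 mm high above the disc, is at its foot. Axes as the seat's.
- spare_mid (a point): centre (9 mm above its underside) of the other heatsink, short and low, 50 x 44 x 18 mm with seven fins: not the one to use
- spool: steel reel, 52 mm across, 40 mm high, upright: a bystander; origin at its underside
- meter: hand-held multimeter lying flat, 150 x 80 x 35 mm: a bystander; origin at its underside
- board: green circuit board with components, 110 x 80 mm, up to 22 mm high: a bystander; origin at its underside
Mind the look-alikes: they are no part of the job. What is shaped like the part that bears heatsink_mid but purple, red or yellow is not meant.

How it is judged:
By the outcome, as a careful person would: the job done as asked, in the order asked, and still so for the second after the job is handed in, with the robot touching nothing.
It also fails if it takes over 72 s, if anything falls off the work surface, if the arm or the gripper's body presses on something with over 40 N, if the wrist force passes 120 N, or if a joint passes its speed limit or range.

## Working session

There is one attempt and no reset: what is moved stays moved. The work goes in short steps, Python scripts to look and compute and a tool call to move; the robot and the scene stay as the last step left them, time stands still between calls to the robot, and variables do not carry over. Pictures are saved under pics/ and viewed, and the job is handed in when it is done.

Besides the shell and the picture viewer there is one more tool, called after "Call:" by a JSON object that holds its "fn" and its "kwargs". servo_tool: Moves the arm, as the interface text tells. Its arguments: {"type":"object","properties":{"increments":{"type":"array"},"force":{"type":"number"}},"required":["increments"]}

```bash
ls; mkdir -p pics; python3 - <<'E'
from station import monitor, cams, ctrl
import cv2
s=monitor.state(); print(s)
for n in ["scene","top","wrist"]:
    im=cams.capture(n); cv2.imwrite(f"pics/a_{n}.png",cv2.cvtColor(im,cv2.COLOR_RGB2BGR)); i=cams.camera_info(n); print(n,i)
E
```

```text
pics
{'time': 0.0, 'joint_pos': array([-1.38159186e+00,  3.14024069e-01,  4.50002711e-02,  1.30360863e+00,
        5.74354247e-07,  1.43118816e+00]), 'qvel': array([-4.37495418e-04, -9.52892501e-05, -6.89441837e-04,  1.21725663e-03,
        6.27084009e-04,  4.48154000e-05]), 'tau': array([ 9.01628084e-06, -4.80629182e+01,  2.98530918e+01,  1.94419204e-02,
       -7.85575253e-05, -3.06410449e-06]), 'ee_pos': array([ 0.18556953, -0.54369952,  0.23040412]), 'orientation': array([ 8.13301416e-01, -5.81841871e-01, -6.64857247e-04, -6.33070687e-04]), 'force': array([ 0.17575979,  0.32312572, -0.54910889]), 'wrist_torque': array([ 0.00258309, -0.0275818 ,  0.01850588]), 'opening': 0.08505054892684485}
scene {'vfov': 54.36470205607212, 'cx': 252.1427160374687, 'cy': 192.55502384312206, 'R': array([[-0.85524253,  0.51813808, -0.00965093],
       [ 0.41532354,  0.67416016, -0.61074908],
       [-0.30994608, -0.52634684, -0.79176539]]), 't': array([ 0.38805435, -0.17078832,  1.48882501])}
top {'vfov': 47.74955084691045, 'cx': 244.66008505157194, 'cy': 199.2646156160139, 'R': array([[-0.02683323, -0.99961361, -0.00725285],
       [-0.99759741,  0.02724127, -0.06369712],
       [ 0.06387009,  0.00552623, -0.99794292]]), 't': array([0.04925705, 0.48293015, 1.41186142])}
wrist {'vfov': 71.74673507231199, 'cx': 252.39283315667228, 'cy': 195.07861642562736, 'R': array([[ 0.32266293, -0.9465122 , -0.00181175],
       [-0.90946766, -0.31056371,  0.27643945],
       [-0.26221597, -0.08754903, -0.96102963]]), 't': array([-0.57457263, -0.03553915,  0.37859217])}
```

View pics/a_scene.png

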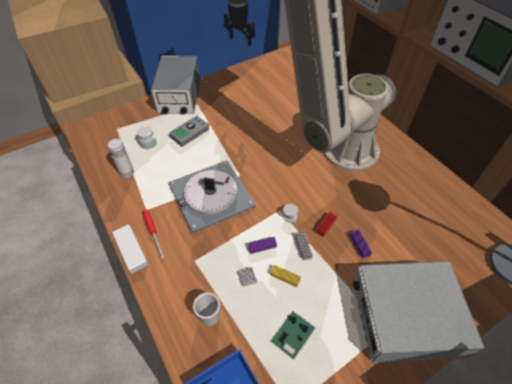

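View pics/a_top.png

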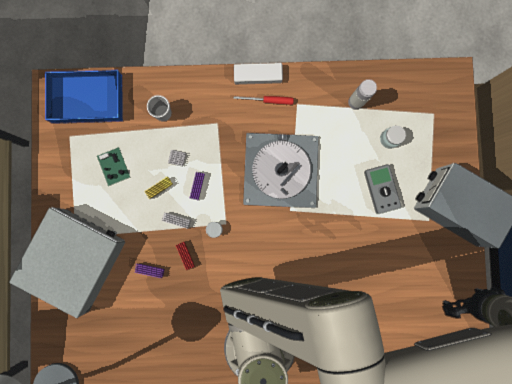

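View pics/a_wrist.png

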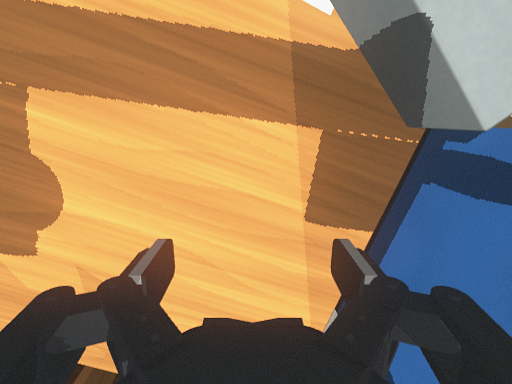

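The top view shows the rotary table at (282,170). A grey long heatsink is at (178,219) and a grey short one at (178,157). The purple bars are at (200,185) and (150,270), yellow at (159,187), red at (187,255). The reel may be at (214,229). I'll measure these next, with enlarged crops.

```bash
cat > h.py <<'E'
import numpy as np, cv2
from station import monitor, cams, ctrl
from scipy.spatial.transform import Rotation as Rn
def ray(i,uv):
    f=192/np.tan(np.radians(i['vfov']/2))
    d=np.array([(uv[0]-i['cx'])/f,(uv[1]-i['cy'])/f,1.]); R=np.array(i['R']);t=np.array(i['t'])
    return -R.T@t, R.T@d
def onz(i,uv,z):
    o,d=ray(i,uv); return o+d*(z-o[2])/d[2]
def proj(i,X):
    f=192/np.tan(np.radians(i['vfov']/2))
    c=np.array(i['R'])@np.array(X)+np.array(i['t']); return np.array([i['cx']+f*c[0]/c[2],i['cy']+f*c[1]/c[2]])
def save(n,im,crop=None,k=1):
    if crop: x0,y0,x1,y1=crop; im=im[y0:y1,x0:x1]
    im=cv2.resize(im,None,fx=k,fy=k,interpolation=cv2.INTER_CUBIC)
    cv2.imwrite(f"pics/{n}.png",cv2.cvtColor(im,cv2.COLOR_RGB2BGR))
E
python3 - <<'E'
from h import *
im=cams.capture("top"); i=cams.camera_info("top")
save("b_bar",im,(130,140,230,290),4); save("b_disc",im,(235,120,330,215),6)
Z=dict(heatsink_mid=.028,disc=.03,index_line=.03,jig=.016,grip_post=.092,fence=.039,end_stop=.039,spool=.04,spare_mid=.018)
for n in Z:
    for r in cams.regions_of("top",n)[:6]:
        m=r['mask'].astype(np.uint8); ys,xs=np.nonzero(m)
        rect=cv2.minAreaRect(np.c_[xs,ys].astype(np.float32))
        P=[onz(i,p,Z[n])[:2].round(4).tolist() for p in cv2.boxPoints(rect)]
        print(n,round(r['score'],2),np.round(r['xy']),m.sum(),onz(i,r['xy'],Z[n]).round(4)[:2],P)
print(monitor.state()['time'])
E
```

```text
heatsink_mid 0.82 [157. 189.] 252 [0.5241 0.3206] [[0.5194, 0.3646], [0.5659, 0.2913], [0.5381, 0.2735], [0.4916, 0.3468]]
heatsink_mid 0.81 [200. 186.] 268 [0.5323 0.1796] [[0.4907, 0.2187], [0.5793, 0.1961], [0.5709, 0.1644], [0.4824, 0.1872]]
heatsink_mid 0.53 [148. 268.] 273 [0.2685 0.3546] [[0.2561, 0.3981], [0.2868, 0.3911], [0.2656, 0.3024], [0.2349, 0.3095]]
heatsink_mid 0.51 [212. 231.] 207 [0.3826 0.1466] [[0.4126, 0.1638], [0.4113, 0.115], [0.3627, 0.1161], [0.364, 0.1648]]
heatsink_mid 0.5 [177. 218.] 234 [0.4266 0.2584] [[0.4211, 0.3096], [0.4479, 0.3009], [0.4192, 0.2155], [0.3925, 0.2243]]
disc 0.91 [282. 170.] 2617 [ 0.576  -0.0889] [[0.6742, 0.0068], [0.6689, -0.1801], [0.4816, -0.1733], [0.4866, 0.0121]]
index_line 0.81 [280. 173.] 5237 [ 0.5667 -0.0801] [[0.4658, 0.0432], [0.7035, 0.0265], [0.6862, -0.2119], [0.4491, -0.1928]]
jig 0.72 [278. 170.] 5262 [ 0.5766 -0.0748] [[0.4622, 0.045], [0.7061, 0.0295], [0.69, -0.2132], [0.4468, -0.1951]]
jig 0.29 [277. 171.] 2739 [ 0.5749 -0.0741] [[0.677, 0.0066], [0.6717, -0.1822], [0.4792, -0.1752], [0.4843, 0.012]]
grip_post 0.73 [280. 167.] 2670 [ 0.5773 -0.0759] [[0.6619, 0.0078], [0.6568, -0.171], [0.4777, -0.1645], [0.4825, 0.0128]]
fence 0.84 [280. 173.] 2595 [ 0.5642 -0.0816] [[0.6691, 0.0071], [0.6639, -0.1787], [0.4842, -0.1722], [0.4893, 0.0121]]
end_stop 0.85 [280. 172.] 2594 [ 0.5675 -0.0794] [[0.5628, 0.0459], [0.7069, -0.0677], [0.5891, -0.2138], [0.4465, -0.0999]]
spool 0.79 [212. 230.] 184 [0.3859 0.1445] [[0.3886, 0.1712], [0.4199, 0.1383], [0.3852, 0.1052], [0.354, 0.1381]]
spare_mid 0.67 [178. 158.] 228 [0.6254 0.254 ] [[0.6099, 0.2906], [0.6565, 0.2805], [0.6442, 0.2272], [0.5977, 0.2373]]
0.65
```

View pics/b_bar.png

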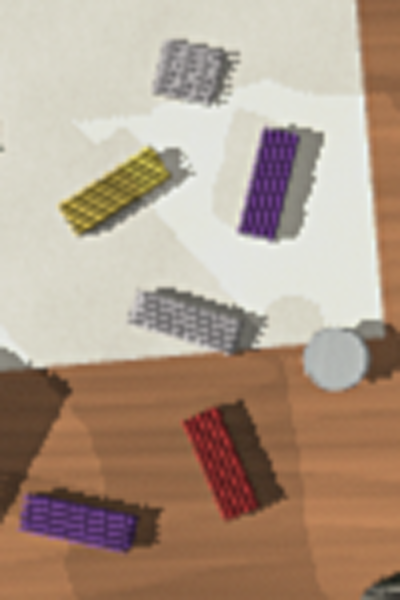

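View pics/b_disc.png

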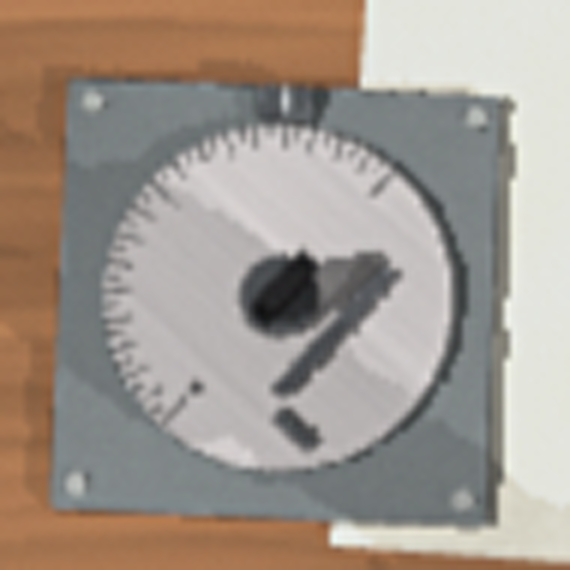

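Candidates for the bar in the top view: grey long (178,219), purple (200,185) and (150,270), yellow (159,187), red (187,255), and grey short with seven fins (178,157). The enlarged crop shows that the one at (178,219) is long, bare aluminium grey and about 90×28 mm, so it fits; the coloured ones and the short spare don't. The reel is at (212,230), close to the bar's right end. The disc reads about 139°, with the 0 mark at lower left in the crop.

```bash
cat >> h.py <<'E'
def yaw(s): 
    x=Rn.from_quat(s['orientation']).as_matrix()[:,0]; return np.degrees(np.arctan2(x[1],x[0]))
def plan(tx,ty,tz,tyaw,n,p0=None,tilt=True):
    """n rows from current pose (or p0=(x,y,z,yaw)) to target; constant world velocity"""
    if p0 is None:
        s=monitor.state(); p=np.array(s['ee_pos']); y=yaw(s)
    else: p=np.array(p0[:3]); y=p0[3]
    dy=(tyaw-y+180)%360-180
    d=(np.array([tx,ty,tz])-p)/n*100
    print("from",p.round(4),round(y,2),"dyaw",round(dy,1),"rows",n,"mm/row",np.linalg.norm(d)*10,"deg/row",dy/n)
    for k in range(n):
        a=np.radians(y+dy*k/n)
        print([[round(d[0]*np.cos(a)+d[1]*np.sin(a),2),round(d[0]*np.sin(a)-d[1]*np.cos(a),2),round(-d[2],2)],[0,0,round(-np.radians(dy/n),4)]])
E
python3 - <<'E'
from h import *
s=monitor.state(); i=cams.camera_info("wrist")
R=Rn.from_quat(s['orientation']).as_matrix()
C=-np.array(i['R']).T@np.array(i['t'])
print("cam in tool",R.T@(C-s['ee_pos']), "axis in tool", R.T@np.array(i['R'])[2])
plan(0.47,-0.13,0.24,-45,10)
E
```

```text
cam in tool [ 0.00044933 -0.07035383 -0.14199515] axis in tool [-5.03603152e-04  2.76606293e-01  9.60983197e-01]
from [ 0.1857 -0.5443  0.2314] -71.16 dyaw 26.2 rows 10 mm/row 50.25259760543725 deg/row 2.616235831983579
[[np.float64(-3.0), np.float64(-4.03), np.float64(-0.09)], [0, 0, np.float64(-0.0457)]]
[[np.float64(-2.82), np.float64(-4.16), np.float64(-0.09)], [0, 0, np.float64(-0.0457)]]
[[np.float64(-2.62), np.float64(-4.29), np.float64(-0.09)], [0, 0, np.float64(-0.0457)]]
[[np.float64(-2.42), np.float64(-4.4), np.float64(-0.09)], [0, 0, np.float64(-0.0457)]]
[[np.float64(-2.22), np.float64(-4.51), np.float64(-0.09)], [0, 0, np.float64(-0.0457)]]
[[np.float64(-2.01), np.float64(-4.6), np.float64(-0.09)], [0, 0, np.float64(-0.0457)]]
[[np.float64(-1.8), np.float64(-4.69), np.float64(-0.09)], [0, 0, np.float64(-0.0457)]]
[[np.float64(-1.58), np.float64(-4.77), np.float64(-0.09)], [0, 0, np.float64(-0.0457)]]
[[np.float64(-1.37), np.float64(-4.84), np.float64(-0.09)], [0, 0, np.float64(-0.0457)]]
[[np.float64(-1.14), np.float64(-4.89), np.float64(-0.09)], [0, 0, np.float64(-0.0457)]]
```

Call:
{"fn": "servo_tool", "kwargs": {"increments": [[[-3, -2.6, 0], [0, 0, -0.045], 1], [[-3, -2.7, 0], [0, 0, -0.045], 1], [[-3, -2.7, 0], [0, 0, -0.045], 1], [[-2.9, -2.8, 0], [0, 0, -0.045], 1], [[-2.8, -2.9, 0], [0, 0, -0.045], 1], [[-2.6, -3, 0], [0, 0, -0.045], 1], [[-2.5, -3.2, 0], [0, 0, -0.045], 1], [[-2.4, -3.3, 0], [0, 0, -0.045], 1]]}}

```text
time: 1.32
ee_pos: [0.2873, -0.237, 0.2315]
orientation: [0.905, -0.426, 0.001, 0.0]
force: [1.4, 0.5, 0.1]
opening: 0.0856
```

```bash
python3 - <<'E'
from h import *
plan(0.53,-0.115,0.24,-45,6)
E
```

```text
from [ 0.2873 -0.237   0.2315] -50.46 dyaw 5.5 rows 6 mm/row 45.29459499210474 deg/row 0.9101125599659667
[[np.float64(1.01), np.float64(-4.41), np.float64(-0.14)], [0, 0, np.float64(-0.0159)]]
[[np.float64(1.08), np.float64(-4.4), np.float64(-0.14)], [0, 0, np.float64(-0.0159)]]
[[np.float64(1.15), np.float64(-4.38), np.float64(-0.14)], [0, 0, np.float64(-0.0159)]]
[[np.float64(1.22), np.float64(-4.36), np.float64(-0.14)], [0, 0, np.float64(-0.0159)]]
[[np.float64(1.29), np.float64(-4.34), np.float64(-0.14)], [0, 0, np.float64(-0.0159)]]
[[np.float64(1.35), np.float64(-4.32), np.float64(-0.14)], [0, 0, np.float64(-0.0159)]]
```

Call:
{"fn": "servo_tool", "kwargs": {"increments": [[[0.9, -3.8, -0.1], [0, 0, -0.016], 1], [[0.9, -3.8, -0.1], [0, 0, -0.016], 1], [[0.9, -3.8, -0.1], [0, 0, -0.016], 1], [[1, -3.8, -0.1], [0, 0, -0.016], 1], [[1.1, -3.8, -0.1], [0, 0, -0.016], 1], [[1.1, -3.8, -0.1], [0, 0, -0.016], 1], [[1.1, -3.8, -0.1], [0, 0, 0], 1], [[0, 0, 0], [0, 0, 0], 1]]}}

```text
time: 1.98
ee_pos: [0.5365, -0.1088, 0.2374]
orientation: [0.925, -0.381, 0.001, -0.001]
force: [0.5, -0.5, 0.0]
opening: 0.0853
```

```bash
python3 - <<'E'
from h import *
s=monitor.state(); i=cams.camera_info("wrist"); im=cams.capture("wrist"); save("c_w",im,k=1.5)
print(s['time'],s['ee_pos'],yaw(s),np.abs(s['qvel']).max())
np.savez("c.npz",im=im,**{k:np.array(v) for k,v in i.items()})
E
```

```text
1.9833 [ 0.53648811 -0.10876393  0.23744645] -44.744011836946896 0.08730426897118972
```

View pics/c_w.png

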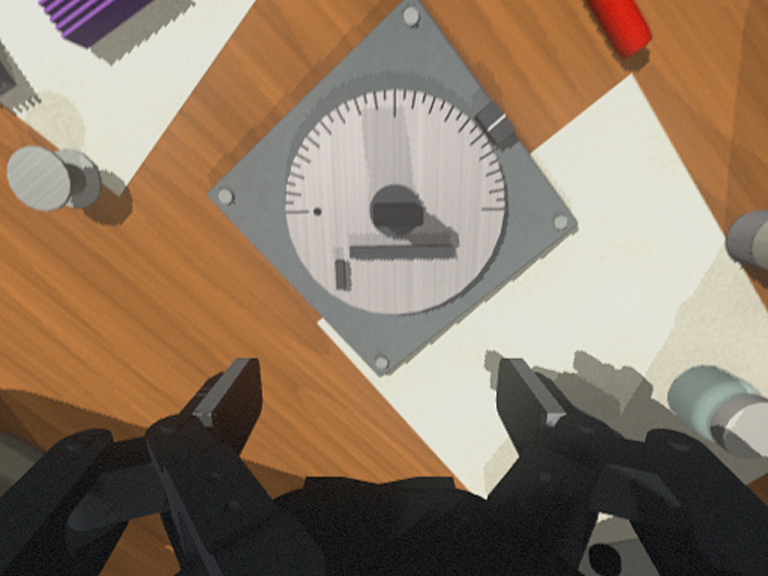

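The wrist view (1.5x) shows the 0 line at (286–308,212) with its dot at (318,212), the 90 line at (394,90–117) and the 180 line at (481–505,209). The index is at (487–507,113–126), the fence at (350–457,252) and the end stop at (343,275). Next I'll get precise numbers.

```bash
python3 - <<'E'
from h import *
d=np.load("c.npz"); i={k:d[k] for k in d if k!='im'}; im=d['im']
save("c_d",im,(180,50,350,220),4.5)
cr=im[65:135,300:355]; save("c_i",cr,None,10)
f=lambda p,z=.03: onz(i,(np.array(p)+.5)/1.5-.5,z)
P0,P180,P90=f((286.5,212)),f((506,209)),f((394,89))
c=(P0+P180)/2; print("c",c,np.linalg.norm(P0-P180),np.linalg.norm(P90-c))
ang=lambda v:np.degrees(np.arctan2(v[1],v[0]))
print("0:",ang(P0-c),"180:",ang(P180-c),"90",ang(P90-c))
I0,I1=f((487,126)),f((507,112)); print("idx",ang(I0-c),ang(I1-c),ang(I1-I0))
# screws on base top 16mm
S=[f(p,.018) for p in [(411,15),(226,196),(381,362),(561,221)]]
for a in S: print(a)
print("screw mean",np.mean(S,0), [ang(S[(k+1)%4]-S[k]) for k in range(4)])
for n,p,z in [("fenceL",(350,258),.039),("fenceR",(456,257),.039),("stopface top",(350,262),.039)]: print(n,f(p,z))
E
```

```text
c [ 0.57853516 -0.08848872  0.03      ] 0.1892345791927306 0.09509690595303662
0: 136.00509803613642 180: -43.99490196386364 90 46.97002239893549
idx -2.035904216830016 -3.3528094280630643 -10.416449849837567
[0.69177075 0.01093353 0.018     ]
[0.48038113 0.02531324 0.018     ]
[ 0.46478397 -0.18504491  0.018     ]
[ 0.67700478 -0.20044353  0.018     ]
screw mean [ 0.57848516 -0.08731042  0.018     ] [np.float64(176.10846692863794), np.float64(-94.24047755418661), np.float64(-4.150075898452455), np.float64(86.00403374869164)]
fenceL [ 0.52212057 -0.0885988   0.039     ]
fenceR [ 0.5880149  -0.15273267  0.039     ]
stopface top [ 0.51958474 -0.0910566   0.039     ]
```

View pics/c_d.png

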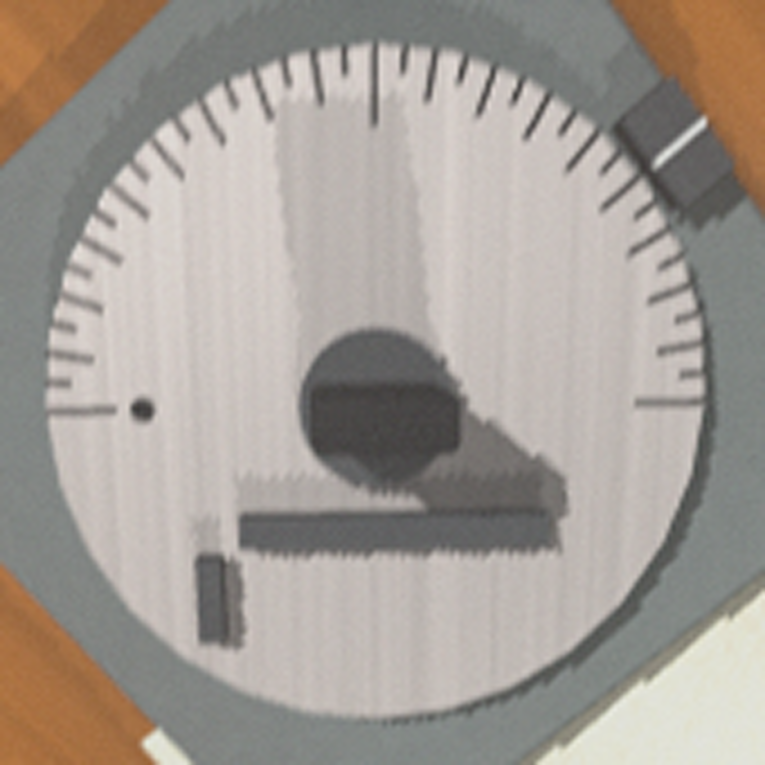

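```bash
python3 - <<'E'
from h import *
plan(0.404,0.215,0.225,-18.5,11)
E
```

```text
from [ 0.5338 -0.1099  0.2374] -44.78 dyaw 26.3 rows 11 mm/row 31.821830167833063 deg/row 2.389387015450929
[[np.float64(-2.92), np.float64(-1.27), np.float64(0.11)], [0, 0, np.float64(-0.0417)]]
[[np.float64(-2.86), np.float64(-1.39), np.float64(0.11)], [0, 0, np.float64(-0.0417)]]
[[np.float64(-2.8), np.float64(-1.5), np.float64(0.11)], [0, 0, np.float64(-0.0417)]]
[[np.float64(-2.74), np.float64(-1.62), np.float64(0.11)], [0, 0, np.float64(-0.0417)]]
[[np.float64(-2.67), np.float64(-1.73), np.float64(0.11)], [0, 0, np.float64(-0.0417)]]
[[np.float64(-2.59), np.float64(-1.84), np.float64(0.11)], [0, 0, np.float64(-0.0417)]]
[[np.float64(-2.51), np.float64(-1.95), np.float64(0.11)], [0, 0, np.float64(-0.0417)]]
[[np.float64(-2.43), np.float64(-2.05), np.float64(0.11)], [0, 0, np.float64(-0.0417)]]
[[np.float64(-2.34), np.float64(-2.15), np.float64(0.11)], [0, 0, np.float64(-0.0417)]]
[[np.float64(-2.25), np.float64(-2.25), np.float64(0.11)], [0, 0, np.float64(-0.0417)]]
[[np.float64(-2.16), np.float64(-2.34), np.float64(0.11)], [0, 0, np.float64(-0.0417)]]
```

Call:
{"fn": "servo_tool", "kwargs": {"increments": [[[-2.9, -1.3, 0.1], [0, 0, -0.042], 1], [[-2.9, -1.4, 0.1], [0, 0, -0.042], 1], [[-2.8, -1.5, 0.1], [0, 0, -0.042], 1], [[-2.7, -1.6, 0.1], [0, 0, -0.042], 1], [[-2.7, -1.7, 0.1], [0, 0, -0.042], 1], [[-2.6, -1.8, 0.1], [0, 0, -0.042], 1], [[-2.5, -2, 0.1], [0, 0, -0.042], 1], [[-2.4, -2.1, 0.1], [0, 0, -0.042], 1]]}}

```text
time: 2.7
ee_pos: [0.4366, 0.1256, 0.2305]
orientation: [0.975, -0.223, 0.0, 0.0]
force: [1.7, -0.3, -0.1]
opening: 0.0854
```

Call:
{"fn": "servo_tool", "kwargs": {"increments": [[[-2.3, -2.2, 0.1], [0, 0, -0.042], 1], [[-2.3, -2.3, 0.1], [0, 0, -0.042], 1], [[-2.2, -2.3, 0.1], [0, 0, -0.042], 1], [[0, 0, 0], [0, 0, 0], 1], [[0, 0, 0], [0, 0, 0], 1]]}}

```text
time: 3.12
ee_pos: [0.4015, 0.215, 0.2274]
orientation: [0.987, -0.16, 0.0, 0.0]
force: [-0.2, -0.8, -0.2]
opening: 0.0851
```

```bash
python3 - <<'E'
from h import *
s=monitor.state(); i=cams.camera_info("wrist"); im=cams.capture("wrist"); save("d_w",im,k=1.5)
print(s['time'],s['ee_pos'],yaw(s),np.abs(s['qvel']).max())
np.savez("d.npz",im=im,**{k:np.array(v) for k,v in i.items()})
E
```

```text
3.1167 [0.40152349 0.2150457  0.22744828] -18.420394348056664 0.04560036470534214
```

View pics/d_w.png

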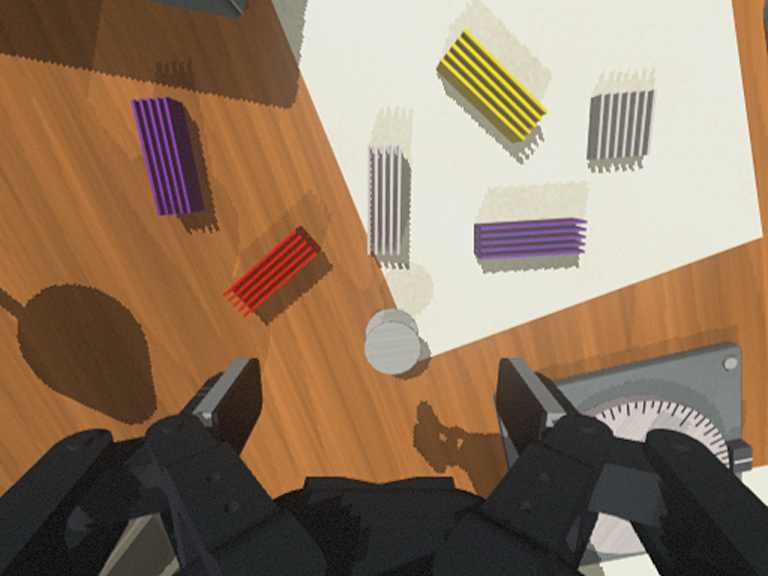

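The grey long bar is at (387,200) in the 1.5x view, and the reel is close below it at (392,343). I'll confirm with an enlarged crop and measure.

```bash
python3 - <<'E'
from h import *
d=np.load("d.npz"); i={k:d[k] for k in d if k!='im'}; im=d['im']
save("d_b",im,(230,85,290,190),7)
r=[x for x in cams.regions_of("wrist","heatsink_mid")]
for x in r[:6]: 
    ys,xs=np.nonzero(x['mask']); rect=cv2.minAreaRect(np.c_[xs,ys].astype(np.float32)); print(round(x['score'],2),x['xy'],rect)
E
```

```text
0.9 [351.8, 159.8] ((352.5587463378906, 158.71652221679688), (25.1778564453125, 74.55325317382812), 85.31410217285156)
0.85 [111.1, 102.2] ((112.01051330566406, 103.27918243408203), (81.74575805664062, 32.68186569213867), 76.5347900390625)
0.77 [181.6, 180.8] ((181.74493408203125, 180.7139892578125), (22.55022430419922, 68.09442138671875), 48.27049255371094)
0.66 [257.1, 131.9] ((255.0, 132.5), (71.0, 22.0), 90.0)
0.57 [328.5, 61.1] ((326.7500305175781, 58.74998474121094), (77.07463836669922, 32.52690887451172), 45.0)
```

View pics/d_b.png

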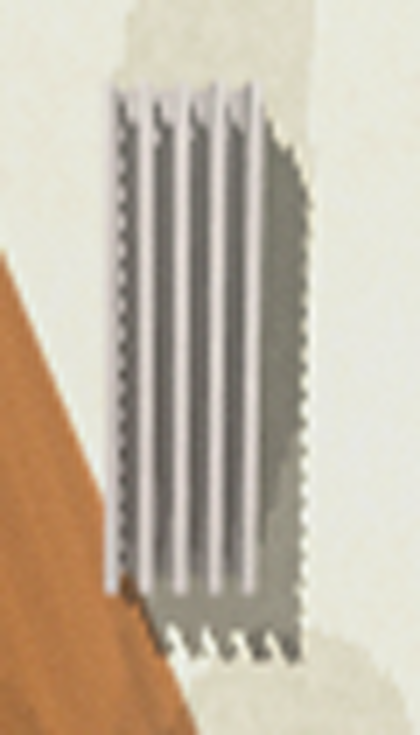

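```bash
python3 - <<'E'
from h import *
d=np.load("d.npz"); i={k:d[k] for k in d if k!='im'}
g=lambda p: onz(i,(np.array(p)+.5)/7-.5+[230,85],.028)
TL,TR,BL,BR=[g(p) for p in [(106,86),(264,86),(104,594),(256,594)]]
n=np.linalg.norm
print(n(TL-BL),n(TR-BR),n(TL-TR),n(BL-BR)); c=(TL+TR+BL+BR)/4; print("c",c)
v=(TL+TR-BL-BR); print("bar yaw",np.degrees(np.arctan2(v[1],v[0])), "across", np.degrees(np.arctan2(*(TR-TL)[1::-1])))
plan(c[0],c[1],0.09,np.degrees(np.arctan2(v[1],v[0]))-90,7)
# reel
o=onz(i,((392.5)/1.5-.5,(347)/1.5-.5),.04); print("reel",o)
E
```

```text
0.08886864993443513 0.08886635799762385 0.02729740853582115 0.028273728634209103
c [0.42179279 0.26187272 0.028     ]
bar yaw 71.18065968347761 across -18.432835527594218
from [0.4026 0.2138 0.2274] -18.61 dyaw -0.2 rows 7 mm/row 20.979833483042043 deg/row -0.029677822767053743
[[np.float64(0.04), np.float64(-0.74), np.float64(1.96)], [0, 0, np.float64(0.0005)]]
[[np.float64(0.04), np.float64(-0.74), np.float64(1.96)], [0, 0, np.float64(0.0005)]]
[[np.float64(0.04), np.float64(-0.74), np.float64(1.96)], [0, 0, np.float64(0.0005)]]
[[np.float64(0.04), np.float64(-0.74), np.float64(1.96)], [0, 0, np.float64(0.0005)]]
[[np.float64(0.04), np.float64(-0.74), np.float64(1.96)], [0, 0, np.float64(0.0005)]]
[[np.float64(0.04), np.float64(-0.74), np.float64(1.96)], [0, 0, np.float64(0.0005)]]
[[np.float64(0.04), np.float64(-0.74), np.float64(1.96)], [0, 0, np.float64(0.0005)]]
reel [0.38935436 0.14016167 0.04      ]
```

Call:
{"fn": "servo_tool", "kwargs": {"increments": [[[0, -0.8, 2], [0, 0, 0], 1], [[0.1, -0.8, 2.2], [0, 0, 0], 1], [[0.1, -0.9, 2.2], [0, 0, 0], 1], [[0, -0.9, 2.2], [0, 0, 0], 1], [[0.1, -0.9, 2.2], [0, 0, 0], 1], [[0, -0.9, 2], [0, 0, 0], 0.8], [[0, 0, 1], [0, 0, 0], 0.7], [[0, 0, 0], [0, 0, 0], 0.7]]}}

```text
time: 3.88
ee_pos: [0.4209, 0.261, 0.087]
orientation: [0.987, -0.162, -0.002, 0.002]
force: [-0.8, 0.2, 0.5]
opening: 0.0596
```

```bash
python3 - <<'E'
from h import *
im=cams.capture("wrist"); save("e_w",im,(100,60,400,300),2.5)
plan(0.4218,0.2619,0.012,-18.8,4)
E
```

```text
from [0.4215 0.2613 0.0884] -18.68 dyaw -0.1 rows 4 mm/row 19.11282676441115 deg/row -0.031199726282949314
[[np.float64(0.0), np.float64(-0.02), np.float64(1.91)], [0, 0, np.float64(0.0005)]]
[[np.float64(0.0), np.float64(-0.02), np.float64(1.91)], [0, 0, np.float64(0.0005)]]
[[np.float64(0.0), np.float64(-0.02), np.float64(1.91)], [0, 0, np.float64(0.0005)]]
[[np.float64(0.0), np.float64(-0.02), np.float64(1.91)], [0, 0, np.float64(0.0005)]]
```

View pics/e_w.png

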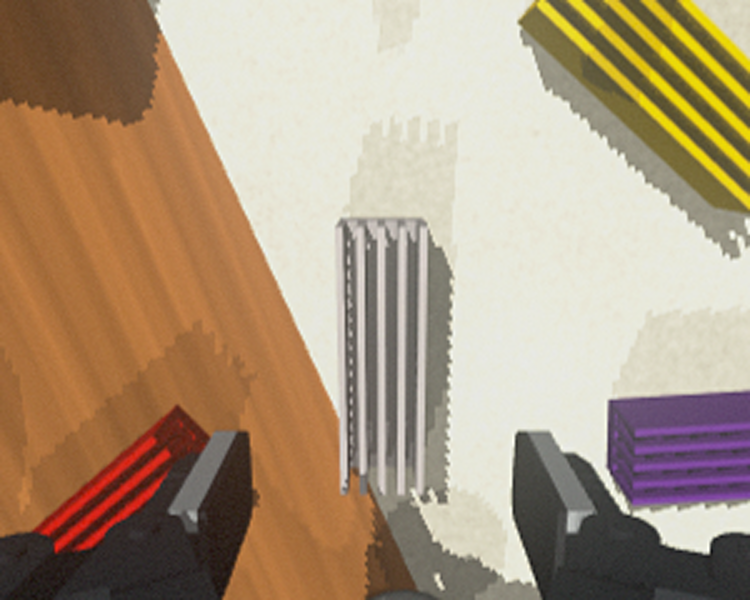

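Call:
{"fn": "servo_tool", "kwargs": {"increments": [[[0, 0, 1.5], [0, 0, 0], 0.52], [[0, 0, 1.9], [0, 0, 0], 0.52], [[0, 0, 1.9], [0, 0, 0], 0.52], [[0, 0, 1.4], [0, 0, 0], 0.52], [[0, 0, 0.9], [0, 0, 0], 0.52], [[0, 0, 0], [0, 0, 0], 0.52]]}}

```text
time: 4.43
ee_pos: [0.4218, 0.262, 0.0128]
orientation: [0.987, -0.162, -0.001, 0.0]
force: [0.1, -0.4, 0.2]
opening: 0.0441
```

```bash
python3 - <<'E'
from h import *
s=monitor.state();print(s['ee_pos'],yaw(s),s['force'],s['opening'])
im=cams.capture("wrist"); save("f_w",im,(130,100,380,300),2.5)
E
```

```text
[0.42176028 0.2619969  0.01281011] -18.631267926985 [ 0.07725637 -0.37553934  0.18405524] 0.044075095345268746
```

View pics/f_w.png

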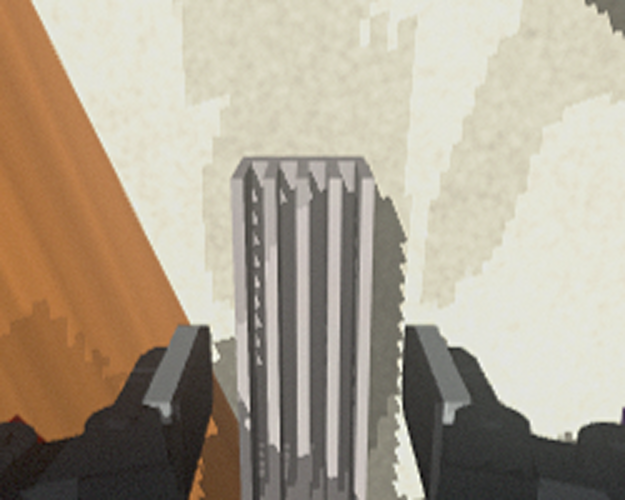

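The bar is centred between the open fingers. I'll close on it.

Call:
{"fn": "servo_tool", "kwargs": {"increments": [[[0, 0, 0], [0, 0, 0], 0.2], [[0, 0, 0], [0, 0, 0], 0.2], [[0, 0, 0], [0, 0, 0], 0.2], [[0, 0, 0], [0, 0, 0], 0.2], [[0, 0, -0.5], [0, 0, 0], 0.2], [[0, 0, -1.5], [0, 0, 0], 0.2]], "force": 50}}

```text
time: 4.98
ee_pos: [0.4206, 0.2624, 0.0324]
orientation: [0.987, -0.161, -0.001, 0.001]
force: [-0.3, -0.7, -1.4]
opening: 0.0268
```

```bash
python3 - <<'E'
from h import *
s=monitor.state();print(s['ee_pos'],yaw(s),s['force'],s['opening'])
im=cams.capture("wrist"); save("g_w",im,(130,100,380,300),2.5)
E
```

```text
[0.42059097 0.26235589 0.03236277] -18.560590435984437 [-0.29871385 -0.72632688 -1.35654764] 0.026810299482337825
```

View pics/g_w.png

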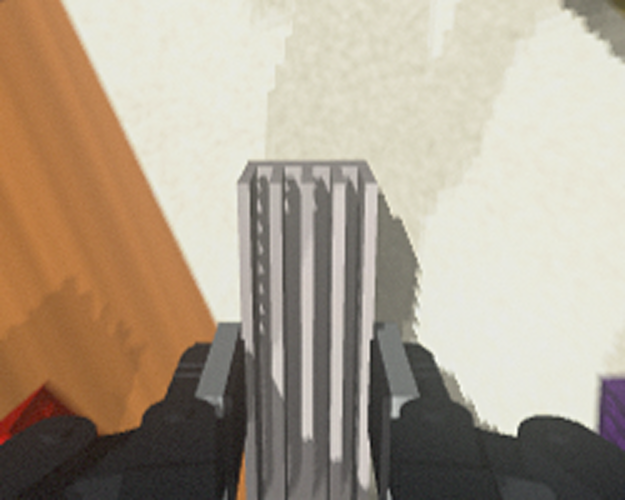

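```bash
python3 - <<'E'
from h import *
plan(0.5426,-0.1353,0.155,46,13,p0=(.4206,.2624,.155,-18.6))
E
```

```text
from [0.4206 0.2624 0.155 ] -18.6 dyaw 64.6 rows 13 mm/row 31.99937961676739 deg/row 4.9692307692307685
[[np.float64(1.87), np.float64(2.6), np.float64(-0.0)], [0, 0, np.float64(-0.0867)]]
[[np.float64(1.63), np.float64(2.75), np.float64(-0.0)], [0, 0, np.float64(-0.0867)]]
[[np.float64(1.39), np.float64(2.88), np.float64(-0.0)], [0, 0, np.float64(-0.0867)]]
[[np.float64(1.13), np.float64(2.99), np.float64(-0.0)], [0, 0, np.float64(-0.0867)]]
[[np.float64(0.87), np.float64(3.08), np.float64(-0.0)], [0, 0, np.float64(-0.0867)]]
[[np.float64(0.6), np.float64(3.14), np.float64(-0.0)], [0, 0, np.float64(-0.0867)]]
[[np.float64(0.33), np.float64(3.18), np.float64(-0.0)], [0, 0, np.float64(-0.0867)]]
[[np.float64(0.05), np.float64(3.2), np.float64(-0.0)], [0, 0, np.float64(-0.0867)]]
[[np.float64(-0.23), np.float64(3.19), np.float64(-0.0)], [0, 0, np.float64(-0.0867)]]
[[np.float64(-0.5), np.float64(3.16), np.float64(-0.0)], [0, 0, np.float64(-0.0867)]]
[[np.float64(-0.78), np.float64(3.1), np.float64(-0.0)], [0, 0, np.float64(-0.0867)]]
[[np.float64(-1.04), np.float64(3.03), np.float64(-0.0)], [0, 0, np.float64(-0.0867)]]
[[np.float64(-1.3), np.float64(2.92), np.float64(-0.0)], [0, 0, np.float64(-0.0867)]]
```

Call:
{"fn": "servo_tool", "kwargs": {"increments": [[[0, 0, -3], [0, 0, 0], 0.2], [[0, 0, -3.5], [0, 0, 0], 0.2], [[0, 0, -3.5], [0, 0, 0], 0.2], [[0, 0, -2.5], [0, 0, 0], 0.2]]}}

```text
time: 5.37
ee_pos: [0.4227, 0.2633, 0.1613]
orientation: [0.987, -0.161, 0.001, -0.001]
force: [0.9, 0.5, -0.9]
opening: 0.0263
```

Call:
{"fn": "servo_tool", "kwargs": {"increments": [[[1.9, 2.6, 0], [0, 0, -0.087], 0.2], [[1.6, 2.7, 0], [0, 0, -0.087], 0.2], [[1.4, 2.9, 0], [0, 0, -0.087], 0.2], [[1.1, 3, 0], [0, 0, -0.087], 0.2], [[0.9, 3.1, 0], [0, 0, -0.087], 0.2], [[0.6, 3.1, 0], [0, 0, -0.087], 0.2], [[0.3, 3.2, 0], [0, 0, -0.087], 0.2], [[0, 3.2, 0], [0, 0, -0.087], 0.2]]}}

```text
time: 6.03
ee_pos: [0.4973, 0.017, 0.1585]
orientation: [0.982, 0.187, 0.0, 0.0]
force: [0.8, 0.1, -1.1]
opening: 0.0266
```

Call:
{"fn": "servo_tool", "kwargs": {"increments": [[[-0.2, 3.2, 0], [0, 0, -0.087], 0.2], [[-0.5, 3.2, 0], [0, 0, -0.087], 0.2], [[-0.8, 3.1, 0], [0, 0, -0.087], 0.2], [[-1, 3, 0], [0, 0, -0.087], 0.2], [[-1.3, 2.9, 0], [0, 0, -0.087], 0.2], [[0, 0, 0], [0, 0, 0], 0.2], [[0, 0, 0], [0, 0, 0], 0.2]]}}

```text
time: 6.62
ee_pos: [0.545, -0.1357, 0.158]
orientation: [0.92, 0.391, 0.0, -0.0]
force: [0.9, 1.3, -1.7]
opening: 0.0266
```

```bash
python3 - <<'E'
from h import *
s=monitor.state();i=cams.camera_info("wrist");im=cams.capture("wrist"); save("h_w",im,k=1.5)
print(s['time'],s['ee_pos'],yaw(s),s['force'],s['opening'])
np.savez("hh.npz",im=im,**{k:np.array(v) for k,v in i.items()})
plan(0.5426,-0.1353,0.06,46,5)
E
```

```text
6.6167 [ 0.54499106 -0.13570465  0.15795185] 46.03684305328592 [ 0.89176413  1.28174422 -1.74290322] 0.026551323292064815
from [ 0.5444 -0.1344  0.1579] 46.11 dyaw -0.1 rows 5 mm/row 19.59314846704943 deg/row -0.02291717815148786
[[np.float64(-0.04), np.float64(-0.01), np.float64(1.96)], [0, 0, np.float64(0.0004)]]
[[np.float64(-0.04), np.float64(-0.01), np.float64(1.96)], [0, 0, np.float64(0.0004)]]
[[np.float64(-0.04), np.float64(-0.01), np.float64(1.96)], [0, 0, np.float64(0.0004)]]
[[np.float64(-0.04), np.float64(-0.01), np.float64(1.96)], [0, 0, np.float64(0.0004)]]
[[np.float64(-0.04), np.float64(-0.01), np.float64(1.96)], [0, 0, np.float64(0.0004)]]
```

View pics/h_w.png

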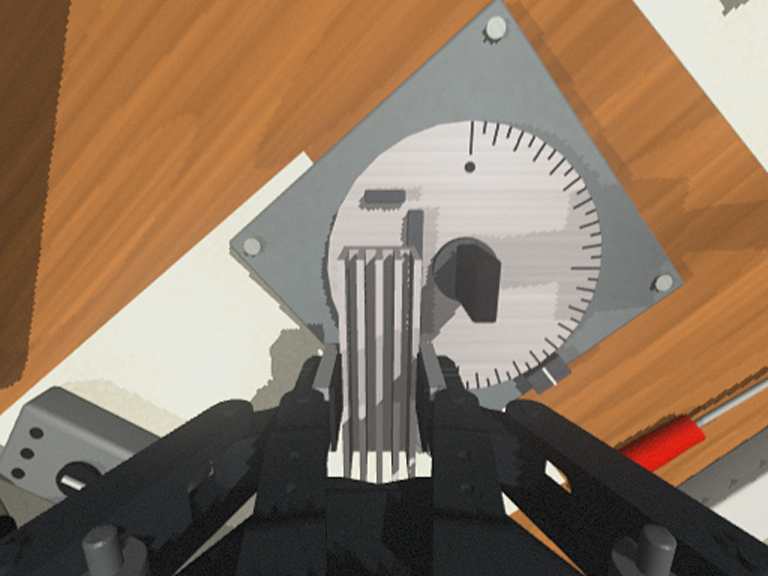

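Call:
{"fn": "servo_tool", "kwargs": {"increments": [[[0, 0, 2], [0, 0, 0], 0.2], [[-0.1, 0, 2.2], [0, 0, 0], 0.2], [[-0.1, 0, 2.2], [0, 0, 0], 0.2], [[0, 0, 1.8], [0, 0, 0], 0.2], [[0, 0, 1.2], [0, 0, 0], 0.2], [[0, 0, 0.4], [0, 0, 0], 0.2], [[0, 0, 0], [0, 0, 0], 0.2]]}}

```text
time: 7.25
ee_pos: [0.5421, -0.1339, 0.0593]
orientation: [0.919, 0.393, -0.001, -0.001]
force: [0.2, 0.4, -0.8]
opening: 0.0269
```

```bash
python3 - <<'E'
from h import *
s=monitor.state();i=cams.camera_info("wrist");im=cams.capture("wrist"); save("i_w",im,(130,40,430,330),2.5)
print(s['time'],s['ee_pos'],yaw(s),s['force'],s['opening'])
c=np.array([.5785,-.0879]);a=np.radians(136);X=np.array([np.cos(a),np.sin(a)]);Y=np.array([-X[1],X[0]])
d=s['ee_pos'][:2]-c; print("seat xy",d@X,d@Y-.054)
E
```

```text
7.25 [ 0.54212474 -0.13388915  0.05933749] 46.30522519891622 [ 0.21825498  0.40448009 -0.78580599] 0.02689705328947004
seat xy -0.005780576367980532 0.004350210383983109
```

View pics/i_w.png

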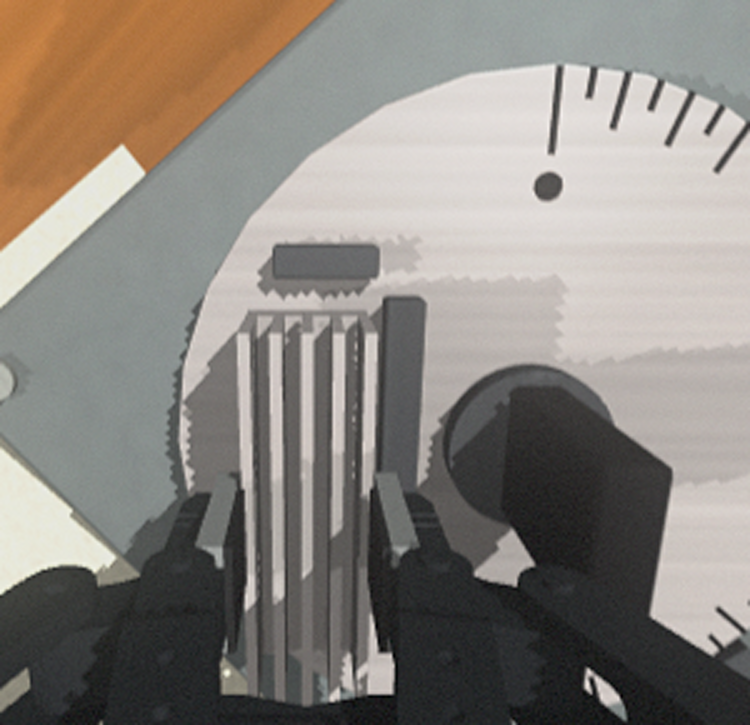

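Call:
{"fn": "servo_tool", "kwargs": {"increments": [[[0, 0, 0.7], [0, 0, 0], 0.2], [[0, 0, 0.5], [0, 0, 0], 0.2], [[0, 0, 0.3], [0, 0, 0], 0.2], [[0, 0, 0.1], [0, 0, 0], 0.2], [[0, 0, 0], [0, 0, 0], 0.2]]}}

```text
time: 7.72
ee_pos: [0.5435, -0.1355, 0.0448]
orientation: [0.92, 0.393, 0.0, 0.0]
force: [-1.4, 0.2, 3.0]
opening: 0.0265
```

Call:
{"fn": "servo_tool", "kwargs": {"increments": [[[0, 0, 0], [0, 0, 0], 0.5], [[0, 0, 0], [0, 0, 0], 0.5], [[0, 0, 0], [0, 0, 0], 0.5], [[0, 0, -1], [0, 0, 0], 0.5], [[0, 0, -2], [0, 0, 0], 0.5], [[0, 0, -3], [0, 0, 0], 0.5], [[0, 0, -3.5], [0, 0, 0], 0.3], [[0, 0, -1], [0, 0, 0], 0.1]], "force": 30}}

```text
time: 8.38
ee_pos: [0.5458, -0.1366, 0.1551]
orientation: [0.92, 0.393, 0.003, 0.003]
force: [0.4, 0.1, 1.3]
opening: 0.0194
```

```bash
python3 - <<'E'
from h import *
s=monitor.state();i=cams.camera_info("wrist");im=cams.capture("wrist"); save("j_w",im,(130,40,430,330),2.5)
print(s['time'],s['ee_pos'],yaw(s),s['force'],s['opening'])
np.savez("j.npz",im=im,**{k:np.array(v) for k,v in i.items()})
E
```

```text
8.3833 [ 0.54580221 -0.13655045  0.15513811] 46.241314054940084 [0.42982615 0.08286415 1.31674293] 0.019426855016819938
```

View pics/j_w.png

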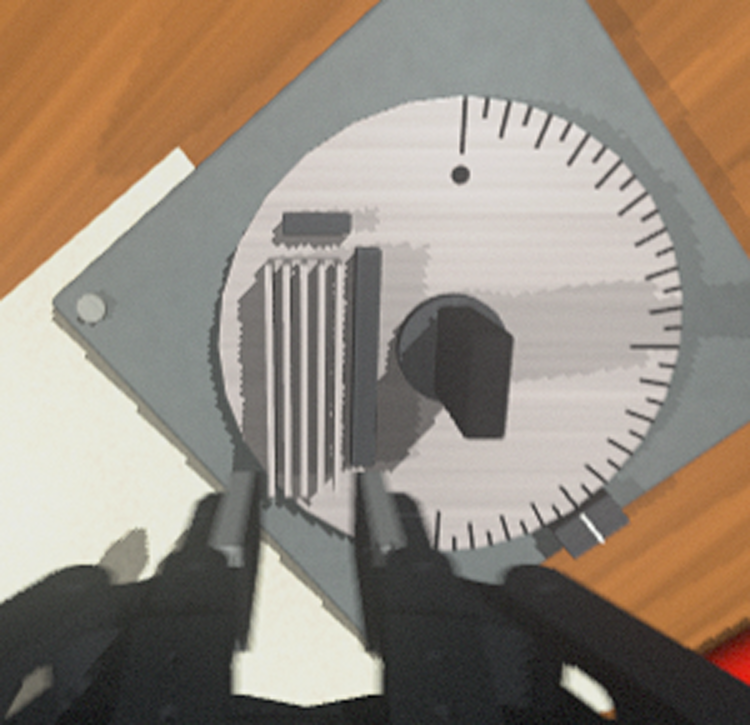

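The bar lies flat on the disc, fins up, with gaps of about 5 mm to both stops. The disc hasn't moved. Next is the push against the fence with shut fingers.

```bash
cat >> h.py <<'E'
C0=np.array([.5785,-.0879])
def sf(p,a=136.0):
    a=np.radians(a);X=np.array([np.cos(a),np.sin(a)]);Y=np.array([-X[1],X[0]]); d=np.array(p[:2])-C0
    return np.array([d@X,d@Y-.054])
def fs(x,y,a=136.0):
    a=np.radians(a);X=np.array([np.cos(a),np.sin(a)]);Y=np.array([-X[1],X[0]]); return C0+x*X+(y+.054)*Y
E
python3 - <<'E'
from h import *
d=np.load("j.npz"); i={k:d[k] for k in d if k!='im'}
g=lambda p: onz(i,(np.array(p)+.5)/2.5-.5+[130,40],.058)
for p in [(264,264),(346,262),(268,500)]: print("bar top corner",sf(g(p)))
s=monitor.state(); print(sf(s['ee_pos']))
t=fs(-.003,.042); plan(t[0],t[1],.13,-44,13)
E
```

```text
bar top corner [0.03611765 0.01888498]
bar top corner [ 0.03692286 -0.01023017]
bar top corner [-0.05588103  0.01862842]
[-0.01086218  0.00347493]
from [ 0.5464 -0.1368  0.1554] 46.24 dyaw -90.2 rows 13 mm/row 3.6016049113692565 deg/row -6.941549343551258
[[np.float64(-0.3), np.float64(-0.06), np.float64(0.2)], [0, 0, np.float64(0.1212)]]
[[np.float64(-0.3), np.float64(-0.03), np.float64(0.2)], [0, 0, np.float64(0.1212)]]
[[np.float64(-0.3), np.float64(0.01), np.float64(0.2)], [0, 0, np.float64(0.1212)]]
[[np.float64(-0.3), np.float64(0.05), np.float64(0.2)], [0, 0, np.float64(0.1212)]]
[[np.float64(-0.29), np.float64(0.08), np.float64(0.2)], [0, 0, np.float64(0.1212)]]
[[np.float64(-0.28), np.float64(0.12), np.float64(0.2)], [0, 0, np.float64(0.1212)]]
[[np.float64(-0.26), np.float64(0.15), np.float64(0.2)], [0, 0, np.float64(0.1212)]]
[[np.float64(-0.24), np.float64(0.18), np.float64(0.2)], [0, 0, np.float64(0.1212)]]
[[np.float64(-0.22), np.float64(0.21), np.float64(0.2)], [0, 0, np.float64(0.1212)]]
[[np.float64(-0.19), np.float64(0.23), np.float64(0.2)], [0, 0, np.float64(0.1212)]]
[[np.float64(-0.16), np.float64(0.26), np.float64(0.2)], [0, 0, np.float64(0.1212)]]
[[np.float64(-0.13), np.float64(0.27), np.float64(0.2)], [0, 0, np.float64(0.1212)]]
[[np.float64(-0.1), np.float64(0.29), np.float64(0.2)], [0, 0, np.float64(0.1212)]]
```

Call:
{"fn": "servo_tool", "kwargs": {"increments": [[[-0.3, -0.1, 0.2], [0, 0, 0.121], 0], [[-0.3, 0, 0.2], [0, 0, 0.121], 0], [[-0.3, 0, 0.2], [0, 0, 0.121], 0], [[-0.3, 0, 0.2], [0, 0, 0.121], 0], [[-0.3, 0.1, 0.2], [0, 0, 0.121], 0], [[-0.3, 0.1, 0.2], [0, 0, 0.121], 0], [[-0.3, 0.2, 0.2], [0, 0, 0.121], 0], [[-0.2, 0.2, 0.2], [0, 0, 0.121], 0]]}}

```text
time: 9.1
ee_pos: [0.5221, -0.1494, 0.1326]
orientation: [0.997, -0.083, -0.001, -0.0]
force: [0.3, 0.2, 0.3]
opening: -0.0
```

Call:
{"fn": "servo_tool", "kwargs": {"increments": [[[-0.2, 0.2, 0.2], [0, 0, 0.121], 0], [[-0.2, 0.2, 0.2], [0, 0, 0.121], 0], [[-0.2, 0.3, 0.2], [0, 0, 0.121], 0], [[-0.1, 0.3, 0.2], [0, 0, 0.121], 0], [[-0.1, 0.3, 0.2], [0, 0, 0.121], 0], [[0, 0, 0], [0, 0, 0], 0]]}}

```text
time: 9.6
ee_pos: [0.509, -0.1583, 0.1223]
orientation: [0.927, -0.375, -0.001, 0.0]
force: [-0.7, 0.4, 0.2]
opening: -0.0
```

```bash
python3 - <<'E'
from h import *
s=monitor.state();im=cams.capture("wrist"); save("k_w",im,k=1.5)
print(s['time'],s['ee_pos'],yaw(s),s['force'],s['opening'],sf(s['ee_pos']))
t=fs(-.003,.045); plan(t[0],t[1],.038,-44,1)
E
```

```text
9.6 [ 0.50901702 -0.15829643  0.12234016] -44.08865696663043 [-0.65716833  0.38816096  0.22632911] -2.0117872315442364e-05 [0.0010804  0.04490589]
from [ 0.5094 -0.1583  0.1226] -43.78 dyaw -0.2 rows 1 mm/row 84.72476342945349 deg/row -0.22383536718243136
[[np.float64(0.38), np.float64(0.04), np.float64(8.46)], [0, 0, np.float64(0.0039)]]
```

View pics/k_w.png

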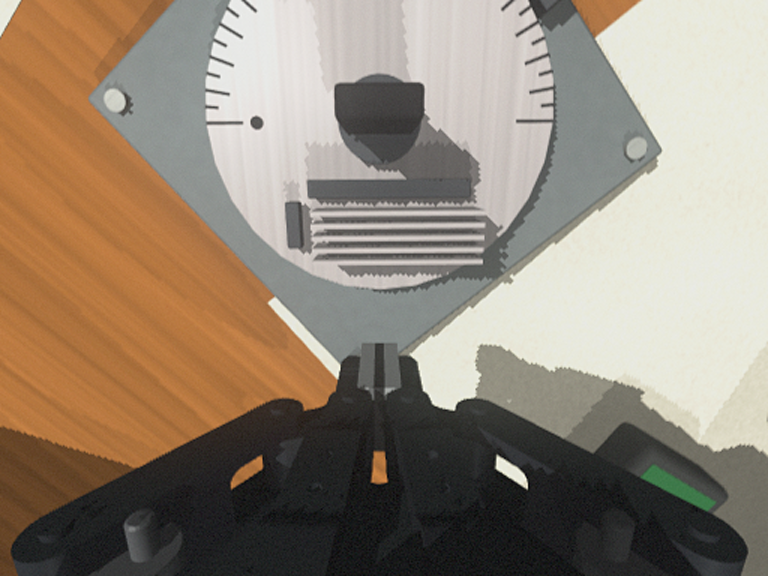

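Call:
{"fn": "servo_tool", "kwargs": {"increments": [[[0.3, 0, 1.5], [0, 0, 0.004], 0], [[0.3, 0, 2], [0, 0, 0], 0], [[0, 0, 2], [0, 0, 0], 0], [[0, 0, 1.6], [0, 0, 0], 0], [[0, 0, 1], [0, 0, 0], 0], [[0, 0, 0.3], [0, 0, 0], 0], [[0, -0.6, 0], [0, 0, 0], 0], [[0, -0.4, 0], [0, 0, 0], 0]]}}

```text
time: 10.32
ee_pos: [0.5222, -0.1553, 0.04]
orientation: [0.927, -0.375, 0.001, -0.0]
force: [0.8, 0.5, 0.7]
opening: 0.0001
```

```bash
python3 - <<'E'
from h import *
s=monitor.state()
print(s['time'],s['ee_pos'],yaw(s),s['force'],s['opening'],sf(s['ee_pos']))
E
```

```text
10.3167 [ 0.52222601 -0.15527875  0.03995173] -44.08130942917319 [0.826441   0.46051558 0.7282784 ] 7.821891201436769e-05 [-0.00632509  0.03355941]
```

Call:
{"fn": "servo_tool", "kwargs": {"increments": [[[0, -0.2, 0], [0, 0, 0], 0], [[0, -0.2, 0], [0, 0, 0], 0], [[0, -0.1, 0], [0, 0, 0], 0], [[0, -0.1, 0], [0, 0, 0], 0], [[0, 0, 0], [0, 0, 0], 0]]}}

```text
time: 10.73
ee_pos: [0.5259, -0.151, 0.0397]
orientation: [0.927, -0.375, 0.0, 0.0]
force: [0.7, -0.9, 0.3]
opening: -0.0002
```

```bash
python3 - <<'E'
from h import *
s=monitor.state()
print(s['time'],s['ee_pos'],yaw(s),s['force'],sf(s['ee_pos']))
im=cams.capture("wrist"); save("l_w",im,(130,0,430,260),2.5)
E
```

```text
10.7333 [ 0.52591909 -0.15103384  0.03969926] -44.10062927572273 [ 0.71525697 -0.85337092  0.28150172] [-0.00603291  0.02794046]
```

View pics/l_w.png

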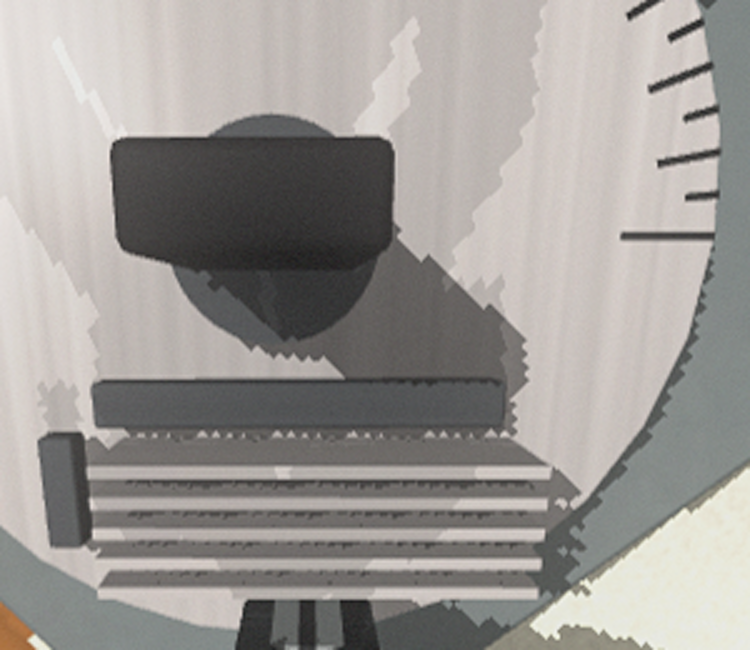

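Not home yet; the gap to the fence is still a few mm. I'll keep pushing in small steps.

Call:
{"fn": "servo_tool", "kwargs": {"increments": [[[0, -0.1, 0], [0, 0, 0], 0], [[0, -0.1, 0], [0, 0, 0], 0], [[0, -0.1, 0], [0, 0, 0], 0], [[0, 0, 0], [0, 0, 0], 0]]}}

```text
time: 11.12
ee_pos: [0.5277, -0.1489, 0.0393]
orientation: [0.927, -0.376, 0.0, 0.0]
force: [-0.3, -0.5, 1.0]
opening: -0.0002
```

```bash
cat > st.py <<'E'
from h import *
import sys
s=monitor.state(); a=float(sys.argv[1]) if len(sys.argv)>1 else 136.
al=np.radians(a);F=s['force'][:2]
print(s['time'],s['ee_pos'].round(4),"yaw",round(yaw(s),2),"F seat x,y",round(F@[np.cos(al),np.sin(al)],2),round(F@[-np.sin(al),np.cos(al)],2),"Fz",round(s['force'][2],2),"sf",sf(s['ee_pos'],a).round(4),"q6",round(s['joint_pos'][5],2))
E
python3 st.py
```

```text
11.1167 [ 0.5277 -0.1489  0.0393] yaw -44.12 F seat x,y -0.15 0.55 Fz 1.02 sf [-0.0058  0.0251] q6 1.92
```

Call:
{"fn": "servo_tool", "kwargs": {"increments": [[[0, -0.1, 0], [0, 0, 0], 0], [[0, -0.1, 0], [0, 0, 0], 0], [[0, 0, 0], [0, 0, 0], 0]]}}

```text
time: 11.37
ee_pos: [0.5285, -0.1481, 0.0393]
orientation: [0.927, -0.376, -0.0, 0.001]
force: [-3.6, -3.8, 2.2]
opening: -0.0005
```

```bash
python3 st.py; python3 - <<'E'
from h import *
im=cams.capture("wrist"); save("m_w",im,(130,0,430,260),2.5)
E
```

```text
11.3667 [ 0.5285 -0.1481  0.0393] yaw -44.14 F seat x,y -0.07 5.19 Fz 2.2 sf [-0.0058  0.024 ] q6 1.92
```

View pics/m_w.png

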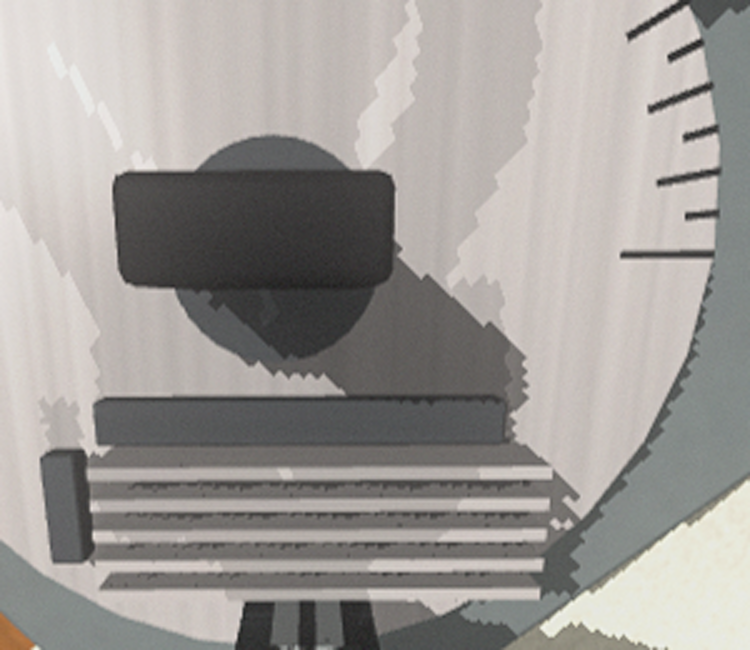

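The bar is home on the fence, with 5.2 N of reaction at y. I'll back off, rise, and turn the tool for the end push.

Call:
{"fn": "servo_tool", "kwargs": {"increments": [[[0, 0.6, 0], [0, 0, 0], 0], [[0, 1, -0.5], [0, 0, 0], 0], [[0, 0, -2.5], [0, 0, 0], 0], [[0, 0, -3.5], [0, 0, 0], 0], [[0, 0, -2], [0, 0, 0], 0]]}}

```text
time: 11.83
ee_pos: [0.5181, -0.1596, 0.1271]
orientation: [0.927, -0.376, 0.001, -0.0]
force: [0.9, -0.2, 0.9]
opening: -0.0001
```

```bash
python3 st.py; python3 - <<'E'
from h import *
t=fs(-.082,.003); plan(t[0],t[1],.115,46,13)
E
```

```text
11.8333 [ 0.5181 -0.1596  0.1271] yaw -44.14 F seat x,y -0.76 -0.51 Fz 0.89 sf [-0.0064  0.0395] q6 1.89
from [ 0.5181 -0.1596  0.1271] -44.14 dyaw 90.1 rows 13 mm/row 6.525822968713431 deg/row 6.933822354236852
[[np.float64(0.58), np.float64(-0.28), np.float64(0.09)], [0, 0, np.float64(-0.121)]]
[[np.float64(0.61), np.float64(-0.21), np.float64(0.09)], [0, 0, np.float64(-0.121)]]
[[np.float64(0.63), np.float64(-0.13), np.float64(0.09)], [0, 0, np.float64(-0.121)]]
[[np.float64(0.64), np.float64(-0.06), np.float64(0.09)], [0, 0, np.float64(-0.121)]]
[[np.float64(0.65), np.float64(0.02), np.float64(0.09)], [0, 0, np.float64(-0.121)]]
[[np.float64(0.64), np.float64(0.1), np.float64(0.09)], [0, 0, np.float64(-0.121)]]
[[np.float64(0.62), np.float64(0.17), np.float64(0.09)], [0, 0, np.float64(-0.121)]]
[[np.float64(0.6), np.float64(0.25), np.float64(0.09)], [0, 0, np.float64(-0.121)]]
[[np.float64(0.56), np.float64(0.32), np.float64(0.09)], [0, 0, np.float64(-0.121)]]
[[np.float64(0.52), np.float64(0.38), np.float64(0.09)], [0, 0, np.float64(-0.121)]]
[[np.float64(0.47), np.float64(0.44), np.float64(0.09)], [0, 0, np.float64(-0.121)]]
[[np.float64(0.41), np.float64(0.5), np.float64(0.09)], [0, 0, np.float64(-0.121)]]
[[np.float64(0.35), np.float64(0.54), np.float64(0.09)], [0, 0, np.float64(-0.121)]]
```

Call:
{"fn": "servo_tool", "kwargs": {"increments": [[[0.6, -0.3, 0], [0, 0, -0.121], 0], [[0.6, -0.2, 0], [0, 0, -0.121], 0], [[0.6, -0.1, 0], [0, 0, -0.121], 0], [[0.6, -0.1, 0], [0, 0, -0.121], 0], [[0.6, 0, 0], [0, 0, -0.121], 0], [[0.6, 0.1, 0], [0, 0, -0.121], 0], [[0.6, 0.2, 0], [0, 0, -0.121], 0], [[0.6, 0.3, 0], [0, 0, -0.121], 0]]}}

```text
time: 12.5
ee_pos: [0.5654, -0.1754, 0.1246]
orientation: [0.995, 0.102, 0.0, -0.0]
force: [-0.5, -0.1, -0.1]
opening: -0.0002
```

Call:
{"fn": "servo_tool", "kwargs": {"increments": [[[0.6, 0.3, 0], [0, 0, -0.121], 0], [[0.5, 0.4, 0], [0, 0, -0.121], 0], [[0.5, 0.4, 0], [0, 0, -0.121], 0], [[0.4, 0.5, 0], [0, 0, -0.121], 0], [[0.4, 0.5, 0], [0, 0, -0.121], 0], [[0, 0, 0], [0, 0, 0], 0]]}}

```text
time: 13.0
ee_pos: [0.5972, -0.1847, 0.1245]
orientation: [0.92, 0.392, 0.001, 0.0]
force: [0.8, 1.1, -0.2]
opening: -0.0004
```

```bash
python3 st.py; python3 - <<'E'
from h import *
im=cams.capture("wrist"); save("n_w",im,k=1.5)
E
```

```text
13.0 [ 0.5972 -0.1847  0.1245] yaw 46.17 F seat x,y 0.17 -1.33 Fz -0.22 sf [-0.0807  0.0026] q6 0.34
```

View pics/n_w.png

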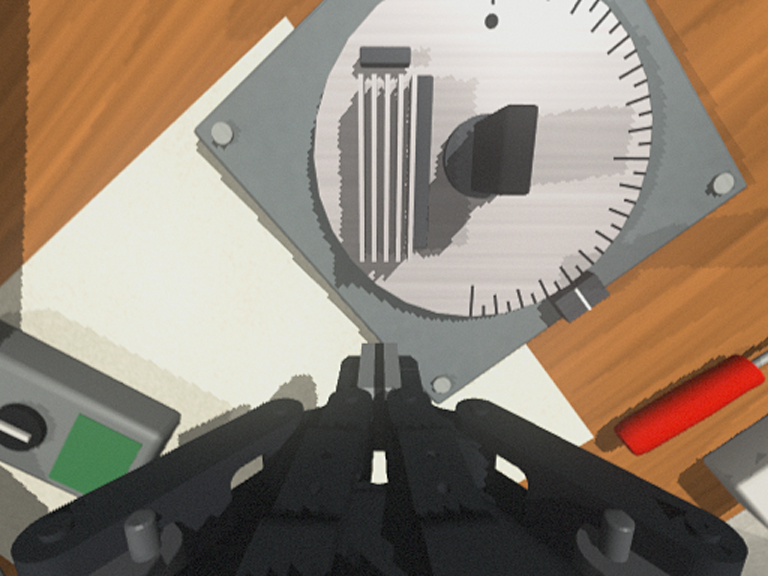

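Call:
{"fn": "servo_tool", "kwargs": {"increments": [[[0, 0, 2], [0, 0, 0], 0], [[0, 0, 2.3], [0, 0, 0], 0], [[0, 0, 2.2], [0, 0, 0], 0], [[0, 0, 1.4], [0, 0, 0], 0], [[0, 0, 0.6], [0, 0, 0], 0], [[0, -0.5, 0], [0, 0, 0], 0], [[0, -0.4, 0], [0, 0, 0], 0], [[0, -0.2, 0], [0, 0, 0], 0]]}}

```text
time: 13.72
ee_pos: [0.5886, -0.1762, 0.0405]
orientation: [0.921, 0.39, 0.0, 0.0]
force: [0.6, 0.4, 0.5]
opening: -0.0
```

```bash
python3 st.py
```

```text
13.7167 [ 0.5886 -0.1762  0.0405] yaw 45.96 F seat x,y -0.18 -0.73 Fz 0.47 sf [-0.0686  0.0025] q6 0.35
```

Call:
{"fn": "servo_tool", "kwargs": {"increments": [[[0, -0.2, 0], [0, 0, 0], 0], [[0, -0.2, 0], [0, 0, 0], 0], [[0, -0.2, 0], [0, 0, 0], 0], [[0, -0.2, 0], [0, 0, 0], 0], [[0, -0.1, 0], [0, 0, 0], 0], [[0, -0.1, 0], [0, 0, 0], 0], [[0, 0, 0], [0, 0, 0], 0]]}}

```text
time: 14.3
ee_pos: [0.5815, -0.1694, 0.0395]
orientation: [0.92, 0.391, 0.0, 0.0]
force: [0.3, -0.4, 0.2]
opening: 0.0001
```

```bash
python3 st.py
```

```text
14.3 [ 0.5815 -0.1694  0.0395] yaw 46.01 F seat x,y -0.51 0.02 Fz 0.18 sf [-0.0588  0.0026] q6 0.35
```

Call:
{"fn": "servo_tool", "kwargs": {"increments": [[[0, -0.1, 0], [0, 0, 0], 0], [[0, -0.1, 0], [0, 0, 0], 0], [[0, 0, 0], [0, 0, 0], 0]]}}

```text
time: 14.55
ee_pos: [0.5798, -0.1679, 0.0392]
orientation: [0.92, 0.391, -0.0, -0.0]
force: [1.0, 0.3, 0.4]
opening: 0.0004
```

```bash
python3 st.py; python3 - <<'E'
from h import *
im=cams.capture("wrist"); save("o_w",im,(130,0,430,260),2.5)
E
```

```text
14.55 [ 0.5798 -0.1679  0.0392] yaw 46.01 F seat x,y -0.56 -0.9 Fz 0.37 sf [-0.0565  0.0027] q6 0.35
```

View pics/o_w.png

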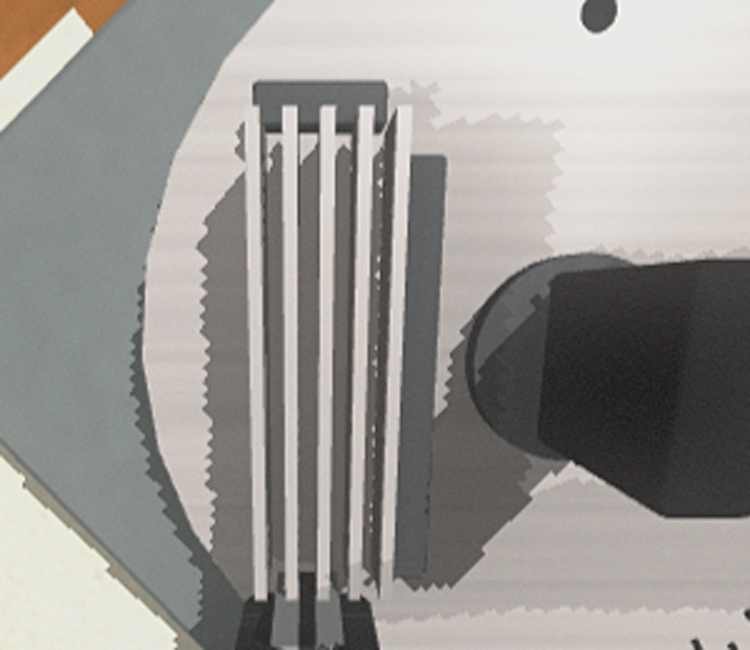

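Call:
{"fn": "servo_tool", "kwargs": {"increments": [[[0, -0.1, 0], [0, 0, 0], 0], [[0, -0.05, 0], [0, 0, 0], 0], [[0, 0, 0], [0, 0, 0], 0]]}}

```text
time: 14.85
ee_pos: [0.579, -0.1671, 0.0392]
orientation: [0.92, 0.391, 0.0, 0.0]
force: [0.6, -0.9, -0.0]
opening: 0.0001
```

```bash
python3 st.py
```

```text
14.85 [ 0.579  -0.1671  0.0392] yaw 46.01 F seat x,y -1.04 0.18 Fz -0.0 sf [-0.0553  0.0026] q6 0.35
```

Call:
{"fn": "servo_tool", "kwargs": {"increments": [[[0, -0.05, 0], [0, 0, 0], 0], [[0, -0.05, 0], [0, 0, 0], 0], [[0, 0, 0], [0, 0, 0], 0]]}}

```text
time: 15.1
ee_pos: [0.5789, -0.1669, 0.0397]
orientation: [0.921, 0.391, 0.001, 0.001]
force: [3.1, -2.5, -0.1]
opening: 0.0003
```

```bash
python3 st.py
```

```text
15.1 [ 0.5789 -0.1669  0.0397] yaw 46.0 F seat x,y -3.98 -0.32 Fz -0.14 sf [-0.0552  0.0025] q6 0.35
```

```bash
python3 - <<'E'
from h import *
im=cams.capture("wrist"); save("p_w",im,(130,0,430,260),2.5)
E
```

```text
(no output)
```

View pics/p_w.png

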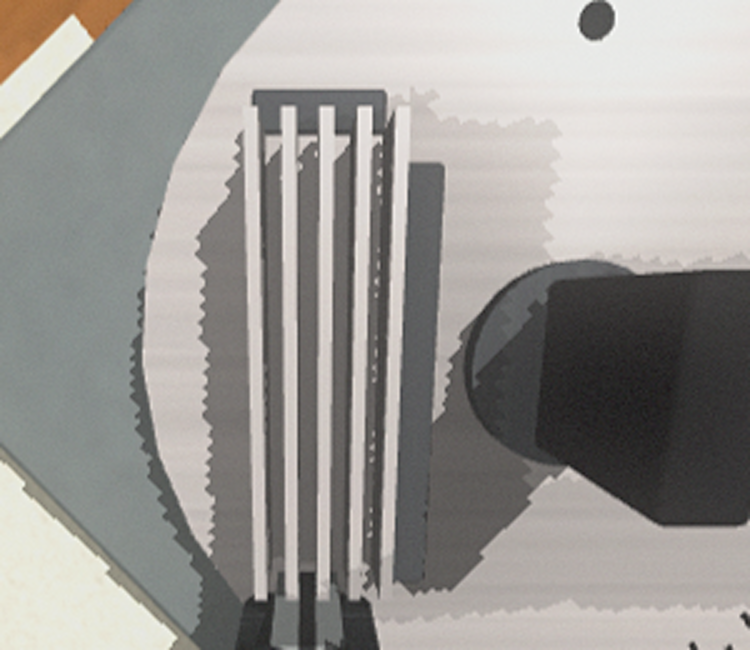

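The bar is home against the end stop, with 4 N of reaction. I'll back off and go to the post.

Call:
{"fn": "servo_tool", "kwargs": {"increments": [[[0, 0.4, 0], [0, 0, 0], 0], [[0, 0.8, -0.5], [0, 0, 0], 0], [[0, 0, -3], [0, 0, 0], 0], [[0, 0, -3.5], [0, 0, 0], 0.35], [[0, 0, -2.5], [0, 0, 0], 0.35], [[2, -2.2, 0], [0, 0, 0], 0.35], [[2, -2.3, 0], [0, 0, 0], 0.35], [[1.5, -2, 0], [0, 0, 0], 0.35]]}}

```text
time: 15.82
ee_pos: [0.5774, -0.0884, 0.1344]
orientation: [0.921, 0.391, -0.0, -0.001]
force: [0.0, 0.2, 0.3]
opening: 0.03
```

Call:
{"fn": "servo_tool", "kwargs": {"increments": [[[0, 0, 0], [0, 0, 0], 0.35]]}}

```text
time: 15.9
ee_pos: [0.5759, -0.0853, 0.1339]
orientation: [0.92, 0.393, -0.001, -0.002]
force: [-0.8, 0.3, 0.5]
opening: 0.0299
```

```bash
python3 st.py; python3 - <<'E'
from h import *
i=cams.camera_info("wrist");im=cams.capture("wrist"); save("q_w",im,k=1.5)
np.savez("q.npz",im=im,**{k:np.array(v) for k,v in i.items()})
plan(.5785,-.0879,.064,46,1)
E
```

```text
15.9 [ 0.5759 -0.0853  0.1339] yaw 46.24 F seat x,y 0.8 0.37 Fz 0.47 sf [ 0.0037 -0.054 ] q6 0.48
from [ 0.5766 -0.0872  0.1339] 46.21 dyaw -0.2 rows 1 mm/row 69.90168893348856 deg/row -0.20899853989195094
[[np.float64(0.08), np.float64(0.18), np.float64(6.99)], [0, 0, np.float64(0.0036)]]
```

View pics/q_w.png

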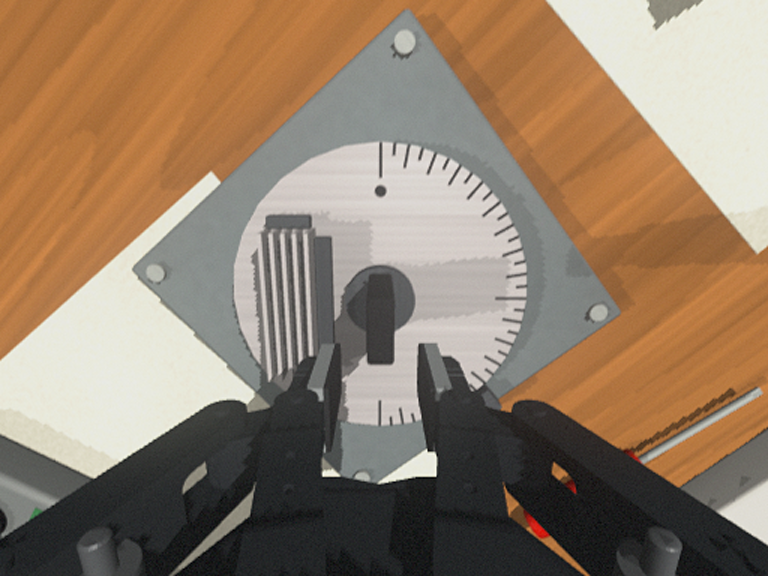

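Call:
{"fn": "servo_tool", "kwargs": {"increments": [[[0.1, 0.1, 1.2], [0, 0, 0.003], 0.35], [[0, 0, 2], [0, 0, 0], 0.35], [[0, 0, 2], [0, 0, 0], 0.35], [[0, 0, 1.3], [0, 0, 0], 0.35], [[0, 0, 0.5], [0, 0, 0], 0.35], [[0, 0, 0], [0, 0, 0], 0.05], [[0, 0, 0], [0, 0, 0], 0.05], [[0, 0, 0], [0, 0, 0], 0.05]], "force": 40}}

```text
time: 16.62
ee_pos: [0.58, -0.0882, 0.0631]
orientation: [0.921, 0.39, 0.001, -0.002]
force: [6.7, 6.9, -13.8]
opening: 0.0134
```

```bash
python3 st.py
```

```text
16.6167 [ 0.58   -0.0882  0.0631] yaw 45.91 F seat x,y -0.03 -9.62 Fz -13.83 sf [-0.0013 -0.0548] q6 0.48
```

Call:
{"fn": "servo_tool", "kwargs": {"increments": [[[0.15, 0, 0.1], [0, 0, 0], 0.05], [[0, 0, 0], [0, 0, 0.015], 0.05], [[0, 0, 0], [0, 0, 0.03], 0.05], [[0, 0, 0], [0, 0, 0.045], 0.05], [[0, 0, 0], [0, 0, 0.06], 0.05], [[0, 0, 0], [0, 0, 0.06], 0.05], [[0, 0, 0], [0, 0, 0.06], 0.05], [[0, 0, 0], [0, 0, 0.06], 0.05]]}}

```text
time: 17.28
ee_pos: [0.5794, -0.0886, 0.0631]
orientation: [0.973, 0.231, -0.001, -0.001]
force: [-1.4, 1.3, -4.6]
opening: 0.0134
```

```bash
python3 st.py; python3 - <<'E'
from h import *
print(monitor.state()['force'],monitor.state()['wrist_torque'])
E
```

```text
17.2833 [ 0.5794 -0.0886  0.0631] yaw 26.75 F seat x,y 1.94 -0.0 Fz -4.64 sf [-0.0012 -0.0541] q6 0.82
[-1.39752375  1.34967861 -4.63777515] [0.296514   0.52904146 0.4290726 ]
```

Call:
{"fn": "servo_tool", "kwargs": {"increments": [[[0, 0, 0], [0, 0, 0.06], 0.05], [[0, 0, 0], [0, 0, 0.06], 0.05], [[0, 0, 0], [0, 0, 0.06], 0.05], [[0, 0, 0], [0, 0, 0.06], 0.05], [[0, 0, 0], [0, 0, 0.06], 0.05], [[0, 0, 0], [0, 0, 0.06], 0.05], [[0, 0, 0], [0, 0, 0.06], 0.05], [[0, 0, 0], [0, 0, 0.06], 0.05]]}}

```text
time: 17.95
ee_pos: [0.5784, -0.0888, 0.063]
orientation: [1.0, -0.007, -0.002, -0.0]
force: [-5.8, -0.2, -3.0]
opening: 0.0135
```

Call:
{"fn": "servo_tool", "kwargs": {"increments": [[[0, 0, 0], [0, 0, 0.06], 0.05], [[0, 0, 0], [0, 0, 0.06], 0.05], [[0, 0, 0], [0, 0, 0.06], 0.05], [[0, 0, 0], [0, 0, 0.06], 0.05], [[0, 0, 0], [0, 0, 0.06], 0.05], [[0, 0, 0], [0, 0, 0.06], 0.05], [[0, 0, 0], [0, 0, 0.06], 0.05], [[0, 0, 0], [0, 0, 0.06], 0.05]]}}

```text
time: 18.62
ee_pos: [0.5775, -0.0886, 0.0631]
orientation: [0.97, -0.244, -0.003, 0.0]
force: [-8.8, 0.6, -0.2]
opening: 0.0135
```

Call:
{"fn": "servo_tool", "kwargs": {"increments": [[[0, 0, 0], [0, 0, 0.06], 0.05], [[0, 0, 0], [0, 0, 0.06], 0.05], [[0, 0, 0], [0, 0, 0.06], 0.05], [[0, 0, 0], [0, 0, 0.06], 0.05], [[0, 0, 0], [0, 0, 0.06], 0.05], [[0, 0, 0], [0, 0, 0.06], 0.05], [[0, 0, 0], [0, 0, 0.05], 0.05], [[0, 0, 0], [0, 0, 0.03], 0.05]]}}

```text
time: 19.28
ee_pos: [0.5767, -0.088, 0.063]
orientation: [0.893, -0.45, -0.004, 0.001]
force: [-10.4, 3.7, 1.6]
opening: 0.0133
```

Call:
{"fn": "servo_tool", "kwargs": {"increments": [[[0, 0, 0], [0, 0, 0], 0.05], [[0, 0, 0], [0, 0, 0], 0.05]]}}

```text
time: 19.45
ee_pos: [0.5767, -0.088, 0.0631]
orientation: [0.894, -0.449, -0.004, 0.001]
force: [-9.0, 3.3, 1.2]
opening: 0.0132
```

```bash
python3 st.py; python3 - <<'E'
from h import *
im=cams.capture("wrist"); save("r_w",im,k=1.5)
im=cams.capture("top"); save("r_t",im,(235,120,330,215),6)
E
```

```text
19.45 [ 0.5767 -0.088   0.0631] yaw -53.35 F seat x,y 8.76 3.88 Fz 1.2 sf [ 0.0012 -0.0527] q6 2.21
```

View pics/r_w.png

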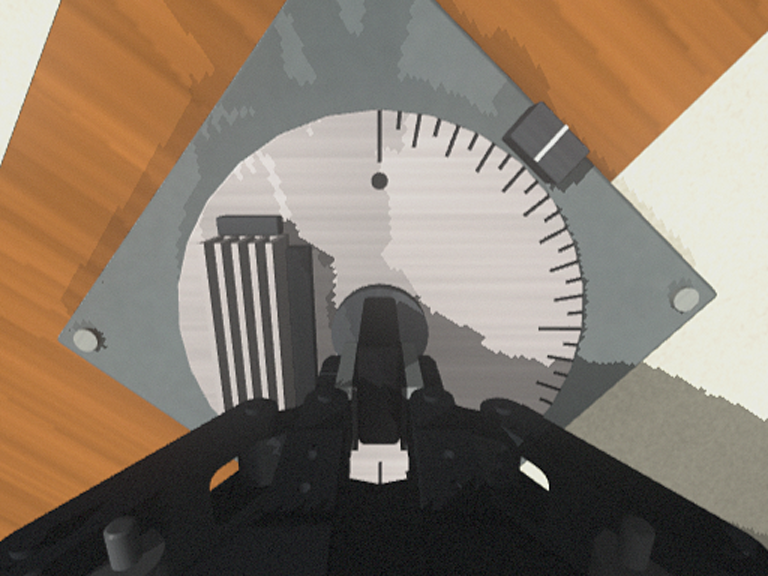

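View pics/r_t.png

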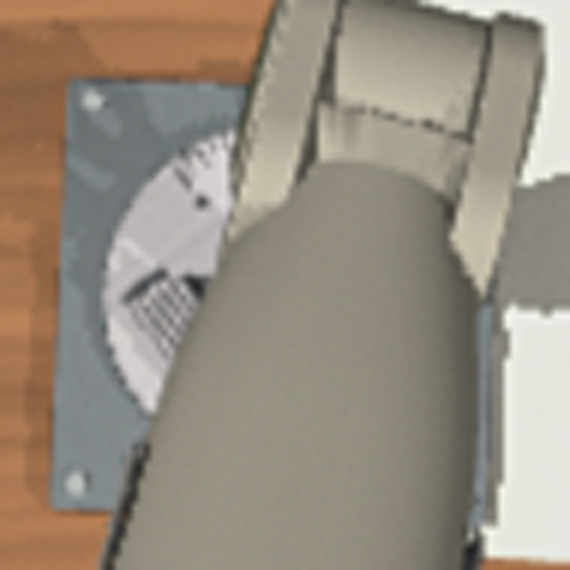

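```bash
cat > read.py <<'E'
# fine reading from a wrist picture, seen rectified to the plane z=.03
from h import *
import sys
tag=sys.argv[1]
i=cams.camera_info("wrist");im=cams.capture("wrist")
np.savez(tag+".npz",im=im,**{k:np.array(v) for k,v in i.items()})
# polar unwrap of the rim about C0: columns angle rel base yaw, rows radius
def unwrap(C,a0,a1,r0,r1,da=.1,dr=.0004):
    A=np.radians(np.arange(a0,a1,da)); r=np.arange(r0,r1,dr)
    AA,RR=np.meshgrid(A,r)
    P=np.stack([C[0]+RR*np.cos(AA),C[1]+RR*np.sin(AA),np.full_like(AA,.03)],-1)
    f=192/np.tan(np.radians(i['vfov']/2)); c=P@np.array(i['R']).T+np.array(i['t'])
    u=(i['cx']+f*c[...,0]/c[...,2]).astype(np.float32); v=(i['cy']+f*c[...,1]/c[...,2]).astype(np.float32)
    return cv2.remap(im,u,v,cv2.INTER_CUBIC)
a0,a1=float(sys.argv[2]),float(sys.argv[3])
U=unwrap(C0,a0,a1,.070,.125)[::-1]
cv2.imwrite(f"pics/{tag}_u.png",cv2.cvtColor(cv2.resize(U,(780,560)),cv2.COLOR_RGB2BGR))
print(U.shape)
E
python3 read.py s -30 45; python3 st.py 21
```

```text
(138, 750, 3)
19.6 [ 0.5767 -0.088   0.0631] yaw -53.34 F seat x,y -8.19 6.06 Fz 1.71 sf [-0.0017 -0.0534] q6 2.21
```

View pics/s_u.png

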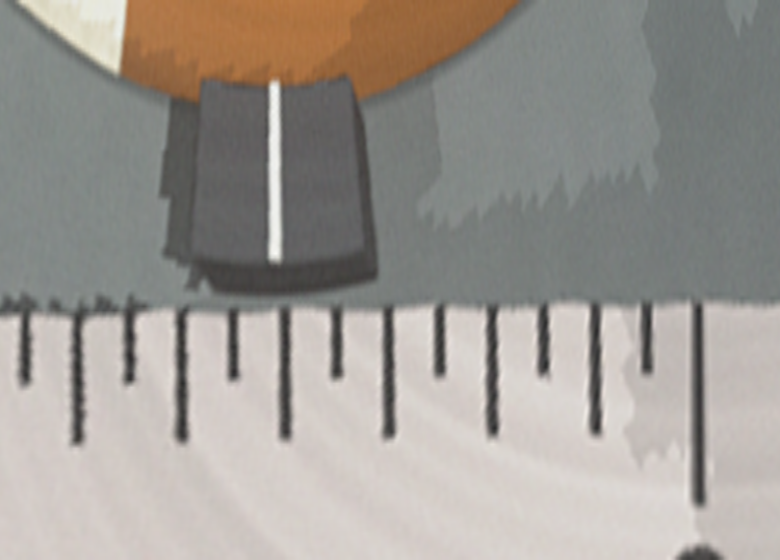

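The rim unwrapped from the wrist picture puts the 40° line at column 286, the 0 line at 698 and the index at 274.5, so the reading is 41.1°. That leaves −16.1°, or 0.281 rad.

Call:
{"fn": "servo_tool", "kwargs": {"increments": [[[-0.15, 0.1, 0], [0, 0, 0.02], 0.05], [[0, 0, 0], [0, 0, 0.04], 0.05], [[0, 0, 0], [0, 0, 0.06], 0.05], [[0, 0, 0], [0, 0, 0.06], 0.05], [[0, 0, 0], [0, 0, 0.05], 0.05], [[0, 0, 0], [0, 0, 0.03], 0.05], [[0, 0, 0], [0, 0, 0.02], 0.05], [[0, 0, 0], [0, 0, 0], 0.05]]}}

```text
time: 20.27
ee_pos: [0.5765, -0.0875, 0.063]
orientation: [0.822, -0.569, -0.002, 0.001]
force: [-6.7, 3.0, -1.4]
opening: 0.0135
```

Call:
{"fn": "servo_tool", "kwargs": {"increments": [[[0, 0, 0], [0, 0, 0], 0.05], [[0, 0, 0], [0, 0, 0], 0.05]]}}

```text
time: 20.43
ee_pos: [0.5765, -0.0875, 0.0631]
orientation: [0.822, -0.569, -0.002, 0.001]
force: [-7.5, 3.4, -1.4]
opening: 0.0133
```

```bash
python3 read.py t -30 45; python3 st.py 21
```

```text
(138, 750, 3)
20.4833 [ 0.5765 -0.0874  0.0631] yaw -69.37 F seat x,y -5.7 5.06 Fz -1.67 sf [-0.0017 -0.0528] q6 2.49
```

View pics/t_u.png

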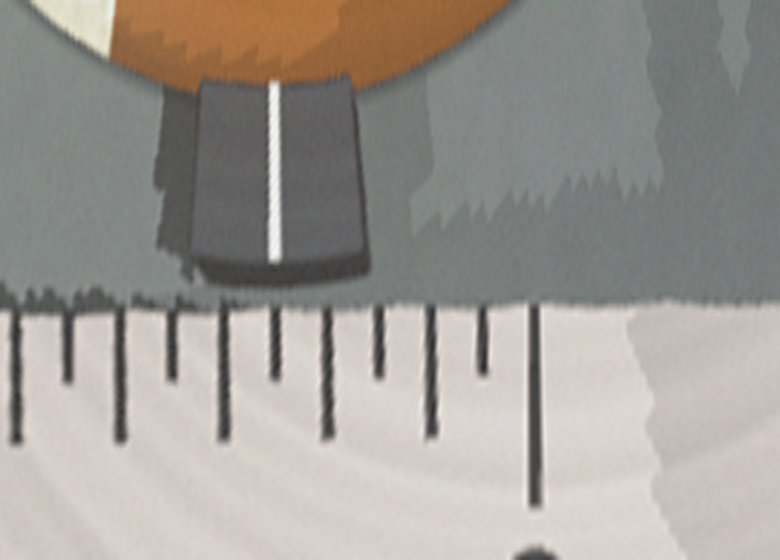

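The 25° line is at column 275 and the index at 274.5, so it reads about 25.1°. I'll release, rise and re-check.

Call:
{"fn": "servo_tool", "kwargs": {"increments": [[[0, 0, 0], [0, 0, 0], 0.35], [[0, 0, 0], [0, 0, 0], 0.35], [[0, 0, 0], [0, 0, 0], 0.35], [[0, 0, -1], [0, 0, 0], 0.35], [[0, 0, -2], [0, 0, 0], 0.35], [[0, 0, -3], [0, 0, 0], 0.35], [[0, 0, -3], [0, 0, 0], 0.35], [[0, 0, -1], [0, 0, 0], 0.35]], "force": 20}}

```text
time: 21.15
ee_pos: [0.5816, -0.0891, 0.1693]
orientation: [0.822, -0.569, 0.004, -0.001]
force: [0.7, -0.5, 0.7]
opening: 0.0302
```

Call:
{"fn": "servo_tool", "kwargs": {"increments": [[[0, 0, 0], [0, 0, 0], 0.35], [[0, 0, 0], [0, 0, 0], 0.35]]}}

```text
time: 21.32
ee_pos: [0.5797, -0.0885, 0.1642]
orientation: [0.822, -0.569, 0.001, -0.0]
force: [0.0, -0.3, -0.3]
opening: 0.0299
```

```bash
python3 read.py u -30 45; python3 st.py 21; python3 - <<'E'
from h import *
save("u_w",np.load("u.npz")['im'],None,1.5)
d=np.load("u.npz")['im']; save("u_z",d,(110,100,300,290),4)
E
```

```text
(138, 750, 3)
21.3667 [ 0.5787 -0.0882  0.1628] yaw -69.34 F seat x,y 0.53 0.36 Fz -0.15 sf [ 0.0001 -0.0544] q6 2.49
```

View pics/u_u.png

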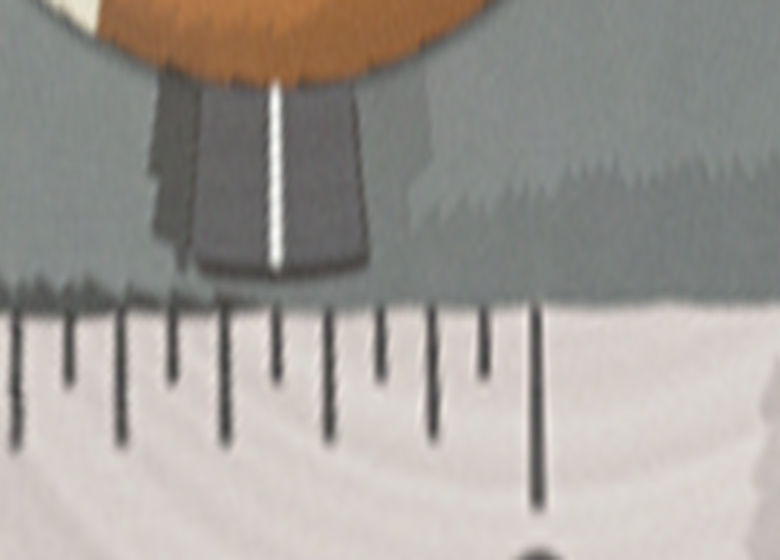

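View pics/u_w.png

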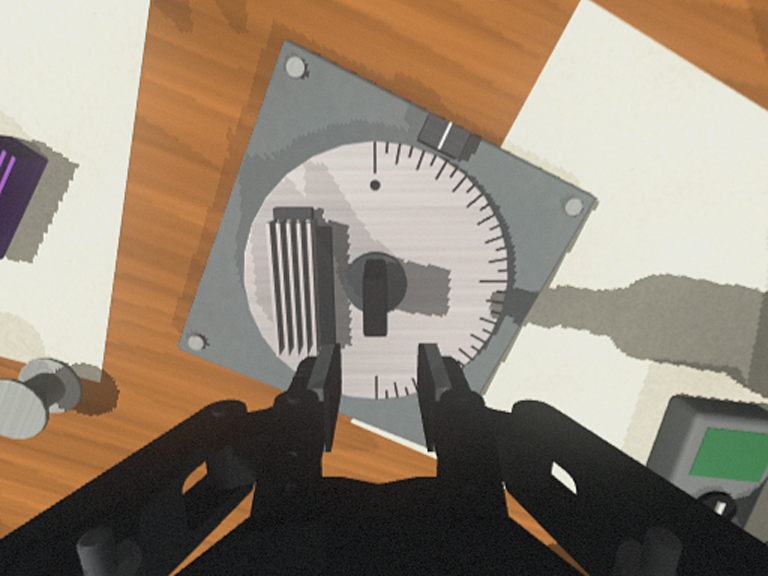

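View pics/u_z.png

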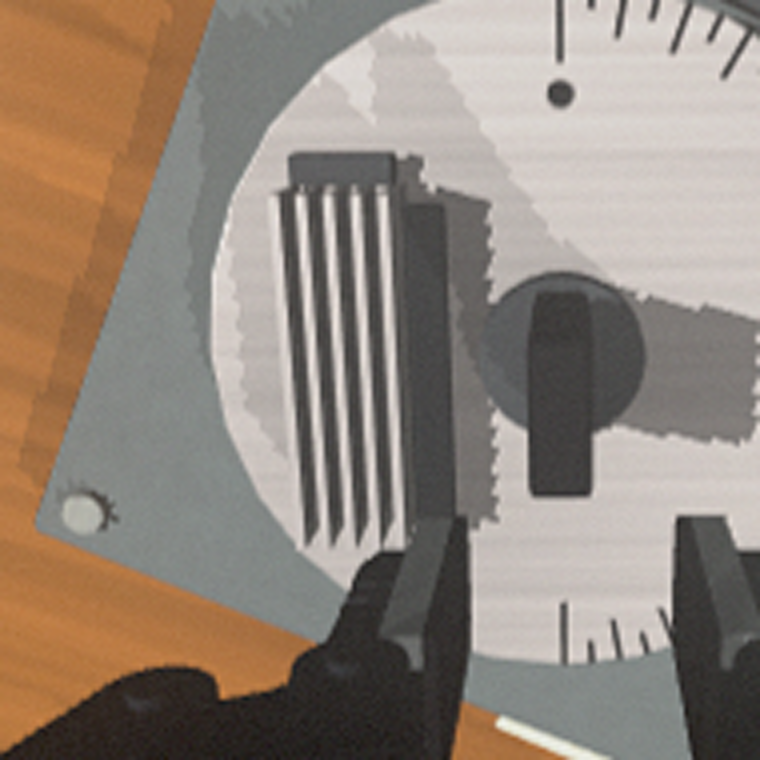

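The scale reads 25.0°. The bar may have yawed a little from the fence, so I'll rectify the view and measure it.

```bash
cat > rect.py <<'E'
from h import *
import sys
tag,rd,z=sys.argv[1],float(sys.argv[2]),float(sys.argv[3])
d=np.load(tag+".npz"); i={k:d[k] for k in d if k!='im'}; im=d['im']
a=np.radians(rd-4.1);X=np.array([np.cos(a),np.sin(a)]);Y=np.array([-X[1],X[0]])
gx,gy=np.meshgrid(np.arange(.060,-.060,-.0002),np.arange(-.030,.030,.0002))
P=np.concatenate([C0+gx[...,None]*X+(gy[...,None]+.054)*Y,np.full(gx.shape+(1,),z)],-1)
f=192/np.tan(np.radians(i['vfov']/2)); c=P@np.array(i['R']).T+np.array(i['t'])
U=cv2.remap(im,(i['cx']+f*c[...,0]/c[...,2]).astype(np.float32),(i['cy']+f*c[...,1]/c[...,2]).astype(np.float32),cv2.INTER_CUBIC)
cv2.imwrite(f"pics/{tag}_r{int(z*1000)}.png",cv2.cvtColor(cv2.resize(U,(780,390)),cv2.COLOR_RGB2BGR))
E
python3 rect.py u 25 .058; python3 rect.py u 25 .039;  python3 rect.py j 140.1 .058
```

```text
(no output)
```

View pics/u_r58.png

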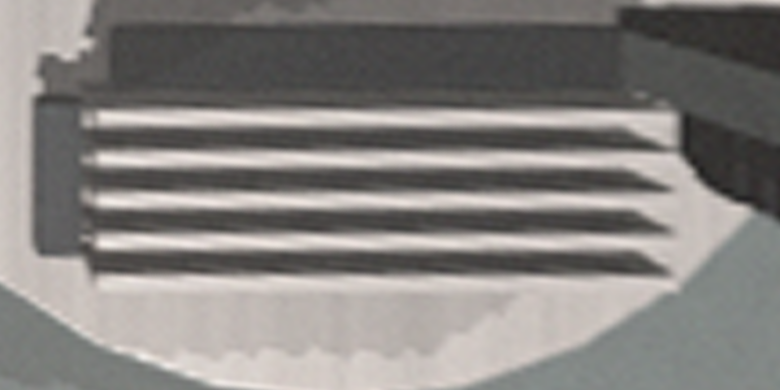

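View pics/u_r39.png

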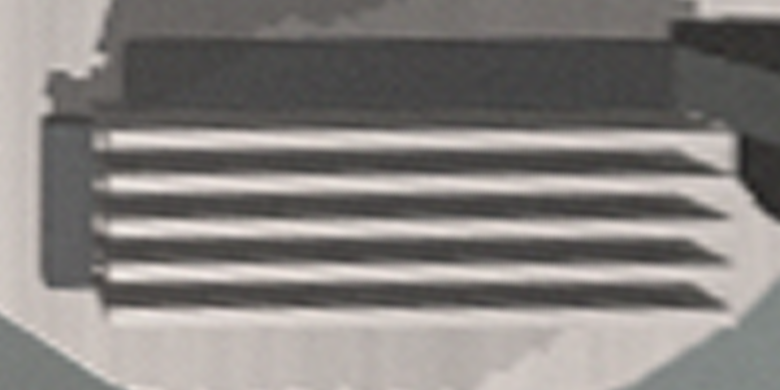

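View pics/j_r58.png

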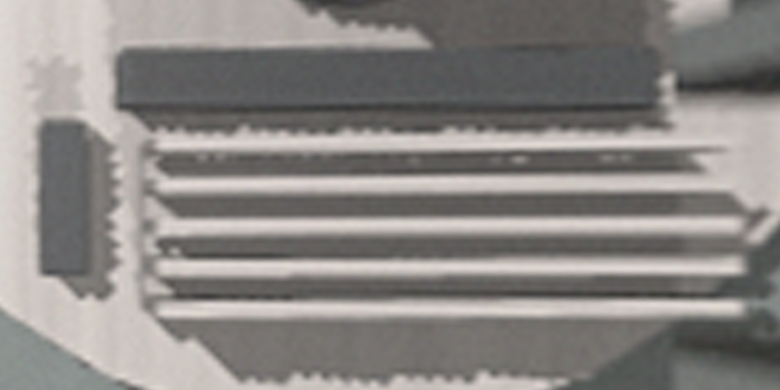

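The rectified view shows the bar parallel to the fence, with edge gaps of about 0.3 mm or less, which is within measuring error. I'll look from straight above the corner where the bar meets both stops.

Call:
{"fn": "servo_tool", "kwargs": {"increments": [[[-1.8, 0.8, 0], [0, 0, 0], 0.35], [[-1.8, 0.8, 0.5], [0, 0, 0], 0.35], [[-1.8, 0.9, 1], [0, 0, 0], 0.35], [[0, 0, 0.5], [0, 0, 0], 0.35], [[0, 0, 0], [0, 0, 0], 0.35], [[0, 0, 0], [0, 0, 0], 0.35]]}}

```text
time: 21.87
ee_pos: [0.5361, -0.0465, 0.142]
orientation: [0.823, -0.569, -0.001, 0.0]
force: [0.5, -0.0, 0.7]
opening: 0.0298
```

```bash
python3 read.py v -30 45; python3 st.py 20.9; python3 rect.py v 25 .058; python3 rect.py v 25 .039; python3 - <<'E'
from h import *
d=np.load("v.npz"); im=d['im']; i={k:d[k] for k in d if k!='im'}
q=proj(i,[.601,-.021,.058]); print(q, "cam",-i['R'].T@i['t'])
x,y=int(q[0]),int(q[1]); x0,y0=max(0,x-60),max(0,y-50); save("v_z",im,(x0,y0,x0+150,y0+130),5)
E
```

```text
(138, 750, 3)
21.9167 [ 0.5368 -0.0469  0.1426] yaw -69.34 F seat x,y 0.13 0.09 Fz -0.43 sf [-0.0244 -0.0008] q6 2.55
[250.88305497 119.1713549 ] cam [ 0.60228991 -0.02213896  0.28392746]
```

View pics/v_z.png

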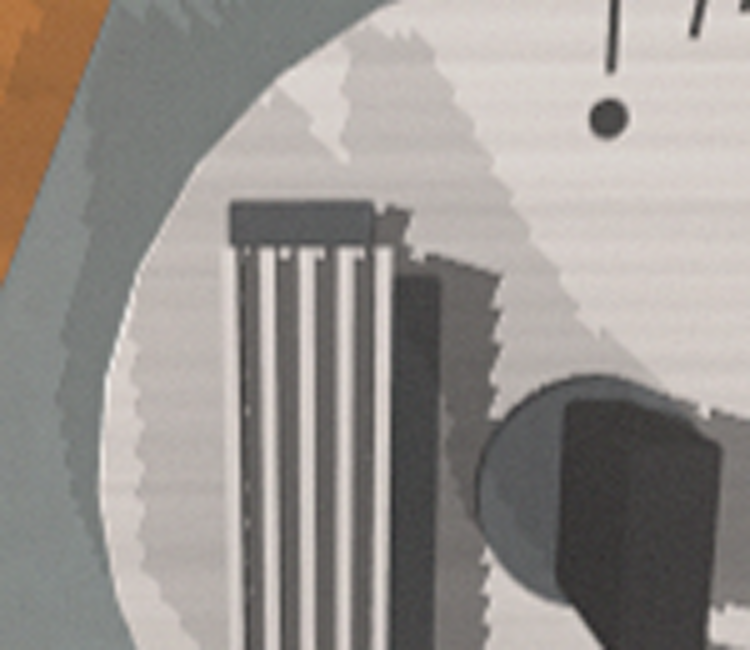

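View pics/v_r39.png

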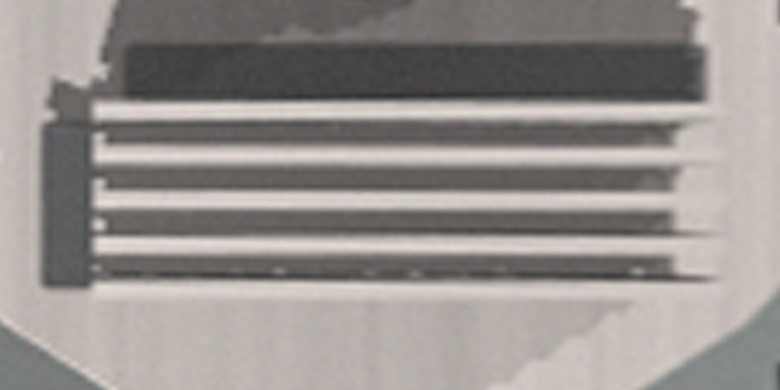

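View pics/v_r58.png

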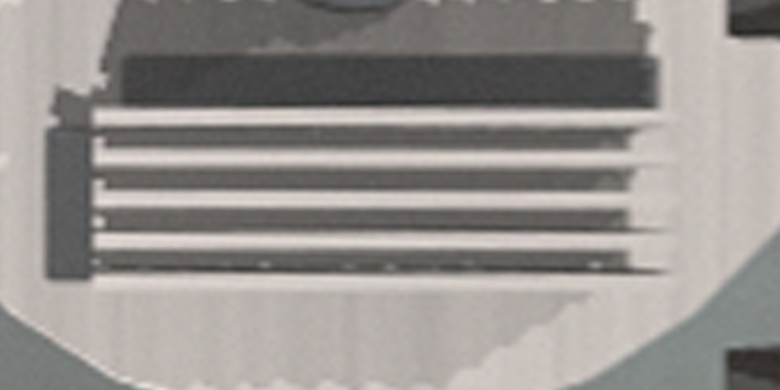

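From straight above, no gap shows at the end stop or the fence. I'll rise clear and do a final top-view check of the bystanders.

Call:
{"fn": "servo_tool", "kwargs": {"increments": [[[0, 0, -3], [0, 0, 0], 0.35], [[-1, 2.5, -3], [0, 0, 0], 0.35], [[-1, 3, -2], [0, 0, 0], 0.35], [[-1, 3, 0], [0, 0, 0], 0.35], [[-1, 2, 0], [0, 0, 0], 0.35], [[0, 0, 0], [0, 0, 0], 0.35], [[0, 0, 0], [0, 0, 0], 0.35], [[0, 0, 0], [0, 0, 0], 0.35]]}}

```text
time: 22.58
ee_pos: [0.4255, -0.0468, 0.2237]
orientation: [0.822, -0.569, 0.001, -0.0]
force: [1.0, -0.7, -1.6]
opening: 0.0302
```

```bash
python3 read.py w -30 45; python3 st.py 20.9; python3 - <<'E'
from h import *
im=cams.capture("top"); save("w_t",im,None,1.5)
a=cv2.imread("pics/a_top.png")[...,::-1]
for n,(x,y) in dict(spare=(178,157),board=(113,167),meter=(383,188),reel=(213,229)).items():
    A=cv2.cvtColor(np.ascontiguousarray(a[y-22:y+22,x-22:x+22]),cv2.COLOR_RGB2GRAY).astype(np.float32);B=cv2.cvtColor(im[y-22:y+22,x-22:x+22],cv2.COLOR_RGB2GRAY).astype(np.float32)
    print(n,cv2.phaseCorrelate(A,B),np.abs(A-B).mean())
E
```

```text
(138, 750, 3)
22.6333 [ 0.4256 -0.0467  0.2235] yaw -69.35 F seat x,y -0.25 -0.71 Fz -0.14 sf [-0.1282  0.039 ] q6 2.48
spare ((0.5756555197651565, 0.5228030019055367), 0.957892652205479) 3.751033
board ((0.5644270308107195, 0.5123681897704984), 0.9709468693203396) 11.023761
meter ((0.37175040705745843, 0.3822735565524411), 0.5466042593967767) 39.457127
reel ((0.538976993378018, 0.6088641250340139), 0.8264684265042529) 5.22469
```

View pics/w_t.png

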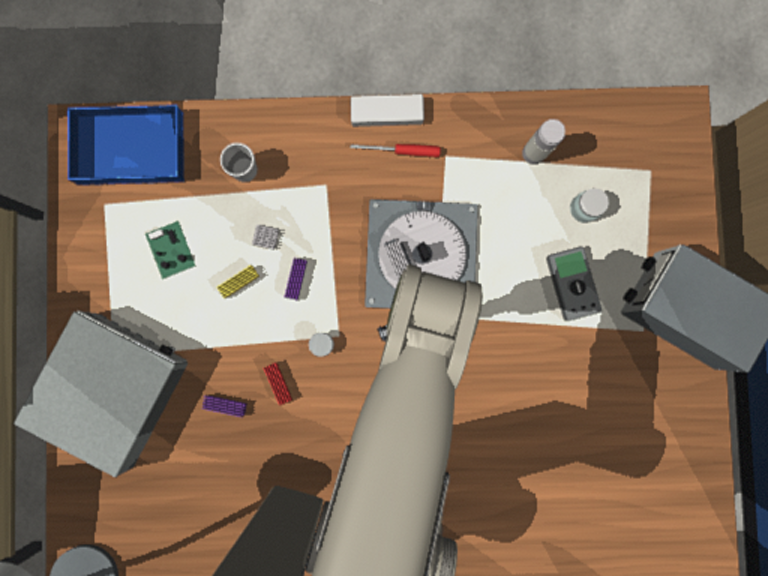

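View pics/w_u.png

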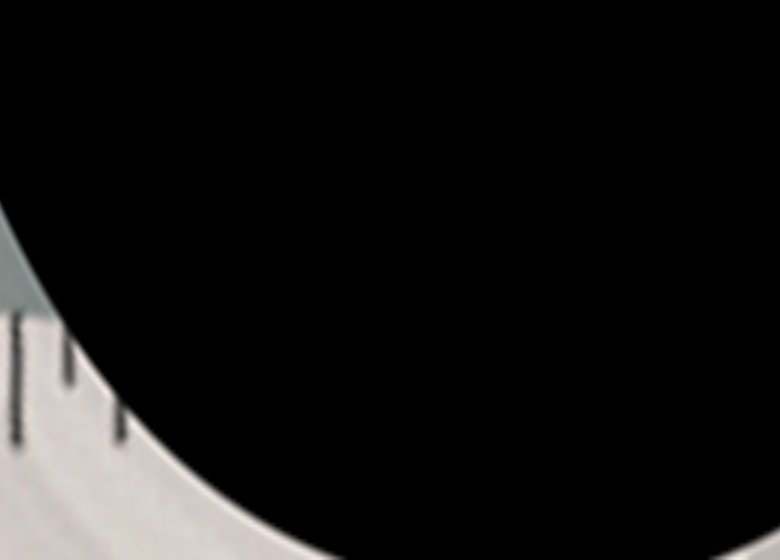

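All bystanders show the same half-pixel bias, so none has moved. The ticks still in view are at the same columns as before (16, 68, 120). Handing in.

```bash
python3 -c "
from station import ctrl
print(ctrl.hand_in())"
```

```text
the job is handed in; nothing more can be done
None
```

The long grey heatsink bar is on the disc, fins up and home against both the fence and the end stop, and the scale reads 25.0°. I handed the job in at about 22.7 s of the 72 s allowed.

**What I did:**
- I laid the bar on the disc, then pushed it home with shut fingers. I felt about 5 N at the fence and 4 N at the end stop.
- I turned the disc by its post from about 140° down to 25°, then released it and backed the arm clear.

**Last checks:**
- **Scale:** the 25° line was level with the index after release. In the last picture the index was out of view, but the ticks I could see had not moved.
- **Bar:** seen from straight above the corner of the two stops, there was no visible gap. The bar was parallel to the fence, with edge gaps of about 0.3 mm or less, which is within measuring error. I did not push again after turning.
- **Other things:** the other heatsink, the reel and the board match the first picture. The multimeter's match was weak because a shadow now falls on it; in the picture it looks to be in the same place.

**Forces:** the arm felt up to about 14 N while gripping the post and about 11 N sideways while turning it. Both are well under the limits.

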